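Scan out and pack a silversmith's order

ROBOT

A 7-joint arm with a two-finger parallel gripper is mounted at the origin on the work surface. World frame = base frame: x ahead of the robot, y to its left, z up, the work surface at z = 0. Lengths are in m, angles in rad, forces in N, time in s.
With the tool pointing down it reaches from about 0.4 to 0.85 m from the base axis. Payload 4.5 kg.
Tool frame: the origin (TCP) lies midway between the tips of the shut fingers; the grasp point (between the pads) lies 19 mm behind it; z points along the fingers, y is the line along which they close (so a half turn about z gives the same grasp; the last joint's range is limited). The gripper opens to 85 mm and grips with 20 to 120 N. Pads are 22 mm wide; open, the fingers measure 114 mm over their backs; the gripper's body (76 mm by 85 mm) begins 54 mm behind the grasp point. The pads swing forward as they close: fully open they stand 13 mm farther back than shut.
Start: joints at [-1.147, 0.689, -0.195, 1.565, 0.157, 0.902, -0.215], TCP at [0.237, 0.578, 0.231] pointing down, gripper open.
Joint ranges: [-3.01, 3.01], [-0.46, 2.08], [-1.47, 1.51], [0.13, 2.56], [-1, 4.14], [0.04, 2.09], [-2.66, 2.66]. Speed limits (rad/s): [2.57, 2.57, 3.14, 3.14, 3.14, 3.14, 3.14].

INTERFACE

Orientations are given as a unit quaternion [x, y, z, w].
In Python, from plant import manip, eyes, order gives the robot as it stands.
- The arm moves only by the tool apply_moves, never from a script. Its argument "moves" is a list of rows, each an object of numbers: "rx", "ry", "rz": the turn, a rotation vector about the world's x, y, z in degrees; "dx", "dy", "dz": the shift along the world's x, y, z in m; "fingers": the closure in counts, from 0 (fully open) to 255 (shut). In form: [{"rx": .., "ry": .., "rz": .., "dx": .., "dy": .., "dz": .., "fingers": ..}, ...]. A call has 1 to 12 rows; each row shifts and turns the commanded pose from where the row before left it; what a row does not reach is not made up. A row lasts 1/10 s, in which the tool goes at most 50 mm and 8.59 degrees, less where a joint would pass 70% of its speed; a pose out of reach is approached as far as the arm can. A call with a gripper value outside its range is refused whole. The fingers move at their own pace and stop on an object; "newtons" is the grip in N (left out, the last holds). Time passes only in rows, so rows that do not move let the fingers close. It gives the time, the measured TCP pose, the force, the opening and the grip force at its end, in the units of the state.
- manip.sense(): the state, without advancing time (a new reading comes with each control period).
- eyes.snapshot(name): name is "scene" or "top" or "wrist"; returns a dict with "color" (480x640x3 uint8, red, green, blue), "range_z" (480x640 float32, m along the optical axis (not along the pixel's ray), 0 where there is no reading), "mtx" (3x3 intrinsics, pixels), "R" (3x3) and "t" (3): a world point X has camera coordinates R X + t; the wrist camera has in their place "tool_from_camera" (4x4, takes a point from camera to tool coordinates, whose origin is the TCP and whose axes are the flange's). Camera axes: x right, y down, z forward; pixel columns grow to the right and rows downward; lengths in m; the calibration is good to about 2 mm. The wrist camera is an equidistant fisheye: a pixel r from the principal point sees the ray r / f radians off the axis. A picture is of the moment at which its call begins: read the wrist's pose just before it.
- order.hand_in(): hands the job in; it is judged then, once.
The state is a dict: "t": time; "q": joint angles; "qvel": joint speeds; "tau": joint torques, N m; "eef_pos": TCP position; "ee_rot": TCP orientation; "ft_force": force on the tool from outside, world axes, zero at the start; "moment": the same for the moment, N m; "width": opening from 0.0 (shut) to 1.0 (fully open); "finger_force": force on a finger pad.
Only numpy, scipy, OpenCV 4.12 (cv2) and the standard library are available. Lean on these libraries where they do the work, as an engineer would, in place of code of your own. Each camera call takes 0.05 s, during which the arm holds its last target. There are 200 camera calls.

TASK

Pack the finished order: with the hand scanner, first scan the job ticket on its sloped stand; then set every silver piece that is on the bench inside the presentation case, gently lower the case's hinged lid until it is fully shut, scan the label on top of the closed lid, and put the scanner back lying flat on the middle of its rubber pad. To scan, hold the scanner about 10 cm from the label with its window squarely facing it and its beam on the label's middle, and keep it still for a second. Leave everything else on the bench where it is.

Things in the scene. Friction and masses are not known exactly. Their poses are not given: they have to be found in the camera images.
- scanner: Hand-held bar-code scanner lying on its pad, 150 mm long, 0.16 kg. Origin: centre of its underside; +x towards its nose, z up. Grey handle 110 x 32 x 34 mm (x from -85 to +25 mm, 32 mm wide in y, z from 0 to 34 mm), to be pinched across its width, best at x = -15 mm (near its balance point); black head 56 mm wide, x from 20 to 82 mm, z from 6 to 48 mm. The head's front face looks forward and down.
- scanner_window (a point): Centre of the scanner's amber window on the lower front of its head, at (72, 0, 22) mm in the scanner's frame. Its x axis is the beam: outward from the window, in the scanner's x-z plane, 50 degrees below the scanner's own +x direction. It is always on, there is no trigger.
- pad: Black rubber pad fixed to the bench, the scanner's place, 200 x 110 x 4 mm. Origin: centre of its underside; x along its length.
- stand: Small wooden lectern fixed to the bench, 120 mm wide, about 95 mm high, with the job ticket clipped to its sloping face. Origin: centre of its underside; the sloping face looks towards its own -x and up.
- ticket_label (a point): Centre of the white bar label (70 mm along y, 45 mm up the slope) on the job ticket, 54 mm above the bench. Its z axis points straight out of the label: towards the stand's -x and up, 50 degrees above level.
- case: Dark wooden presentation case fixed to the bench, blue lined, 190 (x) x 270 (y) x 80 mm outside, walls and floor 6 mm. Origin: centre of its underside, z up. The lid is hinged along its +x upper edge (the edge away from the robot).
- case_lid (a joint): Angle of the case's lid, rad: 0 fully shut, about 1.57 upright, 1.9 its stop. Stiff hinge: it stays where it is left; 2 to 4 N near its free edge moves it. The lid is a plate of 190 x 270 x 8 mm with a small knob (about 45 mm proud of the outer face, on its middle line, 30 mm from its free edge).
- case_lid_hinge (a point): Middle of the hinge line, on the lid's lower (inner) face. The hinge line is the case's y axis; with the lid shut the plate reaches 190 mm from here towards the case's -x.
- lid_label (a point): Centre of the white bar label (70 mm along y, 45 mm along x) in the middle of the lid's outer face. Its z axis points straight out of the label (up when the lid is shut).
- beaker: Silver beaker (a round cup without handle), 54 mm across at the rim, narrower below, 60 mm high. Origin: centre of its foot. May be absent.
- cuff: Silver cuff, an open tube 58 mm across, 36 mm high, wall 4 mm, standing on its edge circle. Origin: centre of its underside. May be absent.
- caster: Silver sugar caster, a slim closed round pot 42 mm across at the foot, 38 mm across at 40 mm up, narrowing to a tip, 62 mm high. Origin: centre of its foot. May be absent.
- trinket: Silver oblong trinket box with rounded edges, shut, 40 (x) x 70 (y) x 30 mm high. Origin: centre of its underside. May be absent.
- brick: White fire brick 60 x 100 x 45 mm; not part of the job. Origin: centre of its underside.
- hammer: Hammer lying beyond the silver pieces; not part of the job. Origin: under its middle.
- mandrel: Upright wooden ring cone on a disc foot 80 mm across, 170 mm high; not part of the job. Origin: centre of its foot.
- jar: Amber jar 70 mm across, 100 mm high; not part of the job. Origin: centre of its foot.
- dish: White dish 120 mm across, 45 mm high; not part of the job. Origin: centre of its foot.
- spool: Copper spool 64 mm across, 45 mm high; not part of the job. Origin: centre of its foot.
There are look-alikes about, which are no part of the job. Leave any pink or white look-alike of the scanner alone. What is shaped like the cuff but green is not meant.

How it is judged:
By the outcome, as a careful person would: the job done as asked, in the order asked, and still so for the second after the job is handed in, with the robot touching nothing.
Of beaker, cuff, caster, trinket only 2 to 3 are there at a start; the rules pass over those that are not, and their reading is None.
At some moment in a run one of beaker, cuff, caster, trinket, scanner may be knocked a few centimetres aside while the robot is not near it.
It also fails if it takes over 208 s, if anything falls off the work surface, if the arm or the gripper's body presses on something with over 40 N, if the wrist force passes 120 N, or if a joint passes its speed limit or range.

## Working session

There is one attempt and no reset: what is moved stays moved. The work goes in short steps, Python scripts to look and compute and a tool call to move; the robot and the scene stay as the last step left them, time stands still between calls to the robot, and variables do not carry over. Pictures are saved under pics/ and viewed, at most 14 in all, crops included, and the job is handed in when it is done.

Besides the shell and the picture viewer there is one more tool, called as name([rows], argument=value, ...), one row to a line, values as JSON. apply_moves: Moves the arm, as the interface text tells. Its arguments: {"type":"object","properties":{"moves":{"type":"array","items":{"type":"object","properties":{"rx":{"type":"number"},"ry":{"type":"number"},"rz":{"type":"number"},"dx":{"type":"number"},"dy":{"type":"number"},"dz":{"type":"number"},"fingers":{"type":"number"}}}},"newtons":{"type":"number"}},"required":["moves"]}

```bash
ls; mkdir -p pics; cat > h.py <<'E'
import numpy as np, cv2
from plant import manip, eyes, order
from scipy.spatial.transform import Rotation as Ro
def cloud(s):
    h,w=s["range_z"].shape; u,v=np.meshgrid(np.arange(w),np.arange(h)); z=s["range_z"]
    K=s["mtx"]; c=np.stack([(u-K[0,2])/K[0,0]*z,(v-K[1,2])/K[1,1]*z,z],-1)
    return (c-s["t"])@s["R"]   # R^T (c-t)
def save(s,n): cv2.imwrite(f"pics/{n}.png",s["color"][...,::-1])
E
python3 - <<'E'
from h import *
import pickle
print(manip.sense())
d={}
for n in ("scene","top"):
    s=eyes.snapshot(n); d[n]=s; save(s,n+"0"); print(n,s["mtx"].tolist(),s["R"].round(3).tolist(),s["t"].round(3).tolist())
pickle.dump(d,open("d0.pkl","wb"))
E
```

```text
pics
{'t': 0.0, 'q': array([-1.14721149,  0.69002304, -0.1945084 ,  1.56636583,  0.1573093 ,
        0.90250983, -0.21511154]), 'qvel': array([-0.00080381,  0.0002226 ,  0.00123899, -0.00275474, -0.00148139,
        0.00046088, -0.00163673]), 'tau': array([-3.34006918e-04, -5.39612460e+01, -1.26699787e+00, -1.58537596e+01,
        8.96028330e-03,  9.35222983e-03, -2.10553043e-05]), 'eef_pos': array([0.23729308, 0.57747959, 0.23045374]), 'ee_rot': array([ 1.93623129e-01,  9.81075516e-01, -9.49993167e-04, -1.11990480e-04]), 'ft_force': array([-0.34810552,  0.22200906,  0.46404666]), 'moment': array([0.00938311, 0.03464842, 0.02629574]), 'finger_force': 0.0, 'width': 1.0037000110365368}
scene [[581.8857664300107, 0.0, 312.87996551403825], [0.0, 581.8857664300107, 233.45579784205577], [0.0, 0.0, 1.0]] [[-0.274, 0.962, 0.009], [0.549, 0.164, -0.82], [-0.79, -0.219, -0.573]] [0.06, -0.195, 2.069]
top [[544.5332598116775, 0.0, 320.8920013727599], [0.0, 544.5332598116775, 229.78199389190917], [0.0, 0.0, 1.0]] [[0.014, -1.0, -0.014], [-0.994, -0.013, -0.111], [0.111, 0.016, -0.994]] [0.071, 0.509, 1.785]
```

View pics/scene0.png

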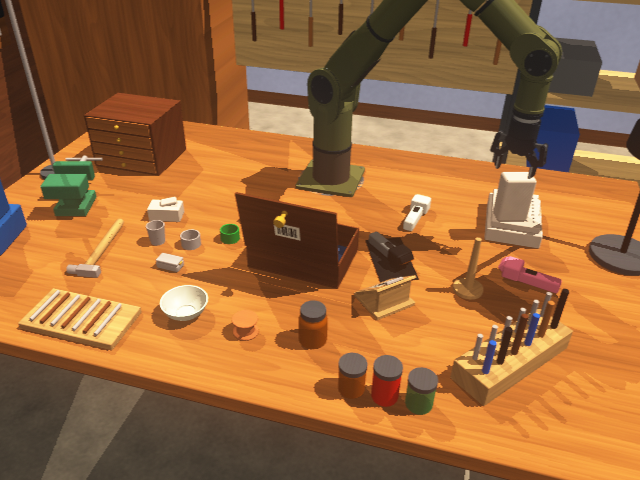

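View pics/top0.png

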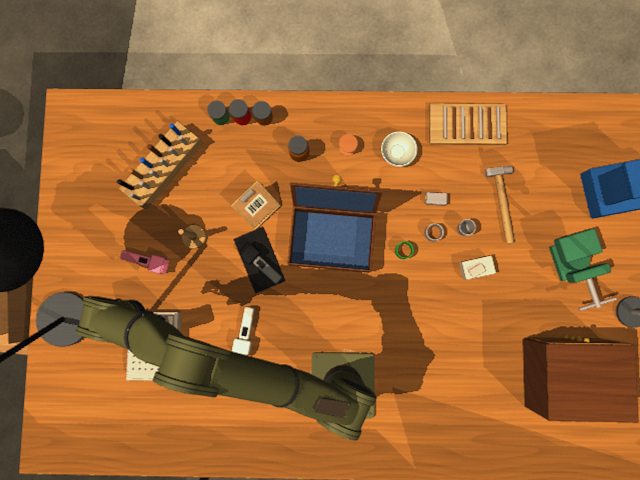

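Top view: the black scanner is on its pad at (265,265), with look-alikes in white (245,330) and pink (145,260). The stand is at (256,203) and the open case at (333,235). The silver candidates are an oblong box (436,198), a ring (435,232) and a cup (467,227); the green ring (404,249) is not meant. I'll check these in enlarged crops.

```bash
python3 - <<'E'
from h import *
import pickle
d=pickle.load(open("d0.pkl","rb"))
t=d["top"]["color"][...,::-1]; s=d["scene"]["color"][...,::-1]
a=cv2.resize(t[170:300,220:320],None,fx=4,fy=4,interpolation=cv2.INTER_CUBIC)
b=cv2.resize(t[180:285,390:500],None,fx=3.6,fy=3.6,interpolation=cv2.INTER_CUBIC)
o=np.zeros((520,800,3),np.uint8); o[:520,:400]=a; o[:b.shape[0],402:402+b.shape[1]]=b[:, :398]
cv2.imwrite("pics/c1.png",o)
c=cv2.resize(s[190:290,130:270],None,fx=4,fy=4,interpolation=cv2.INTER_CUBIC)
cv2.imwrite("pics/c2.png",c)
P=cloud(d["top"]); 
Q=cloud(d["scene"])
# component analysis over height
for n,P in(("top",P),):
    m=(P[...,2]>0.012)&(d[n]["range_z"]>0)
    k,l,st,ce=cv2.connectedComponentsWithStats(m.astype(np.uint8))
    for i in range(1,k):
        if 40<st[i,4]<6000:
            p=P[l==i]; r=cv2.minAreaRect(p[:,:2].astype(np.float32)*1000)
            print(ce[i].round(),st[i,4],np.round(r[0]),np.round(r[1]),round(r[2],1),"z",np.percentile(p[:,2],[50,98]).round(3))
E
```

```text
[239. 111.] 407 [900. 357.] [62. 62.] 81.4 z [0.094 0.104]
[217. 112.] 388 [911. 435.] [84. 63.] 12.8 z [0.079 0.091]
[262. 112.] 368 [900. 283.] [61. 60.] 84.1 z [0.08 0.09]
[467. 123.] 2948 [ 881. -416.] [145. 262.] 0.3 z [0.021 0.036]
[159. 164.] 3164 [733. 635.] [144. 303.] 52.7 z [0.06  0.162]
[399. 147.] 652 [ 785. -178.] [117. 119.] 84.6 z [0.027 0.05 ]
[298. 148.] 431 [775. 158.] [64. 63.] 60.9 z [0.096 0.106]
[347. 143.] 273 [803.  -6.] [63. 61.] 7.4 z [0.045 0.055]
[612. 188.] 2722 [ 654. -883.] [160. 163.] 11.5 z [0.09  0.263]
[502. 198.] 708 [ 602. -528.] [261.  91.] 4.9 z [0.023 0.033]
[334. 209.] 3093 [515.  41.] [271. 272.] 85.4 z [0.149 0.268]
[254. 204.] 1208 [586. 297.] [103. 120.] 45.3 z [0.056 0.096]
[436. 198.] 260 [ 622. -304.] [71. 43.] 88.7 z [0.028 0.037]
[ 18. 249.] 2907 [378. 891.] [173. 240.] 47.8 z [0.487 0.528]
[467. 227.] 153 [ 521. -398.] [50. 54.] 2.5 z [0.044 0.067]
[434. 232.] 107 [ 506. -295.] [56. 56.] 50.7 z [0.032 0.041]
[192. 236.] 286 [481. 508.] [71. 75.] 0.5 z [0.018 0.171]
[580. 261.] 2388 [ 384. -757.] [242. 126.] 18.1 z [0.12  0.138]
[404. 250.] 93 [ 446. -196.] [56. 55.] 50.1 z [0.032 0.044]
[258. 261.] 625 [394. 282.] [170.  56.] 44.8 z [0.042 0.058]
[147. 261.] 603 [399. 668.] [169.  56.] 76.3 z [0.038 0.054]
[477. 267.] 597 [ 391. -437.] [ 60. 103.] 13.2 z [0.045 0.063]
[630. 311.] 403 [ 254. -931.] [73. 96.] 86.7 z [0.016 0.052]
[365. 360.] 106 [ 73. -66.] [65. 65.] 0.9 z [0.015 0.024]
```

View pics/c1.png

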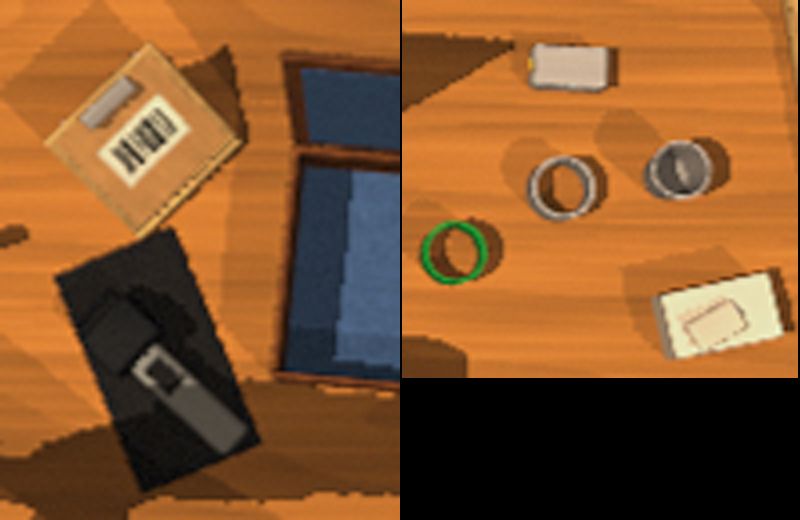

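View pics/c2.png

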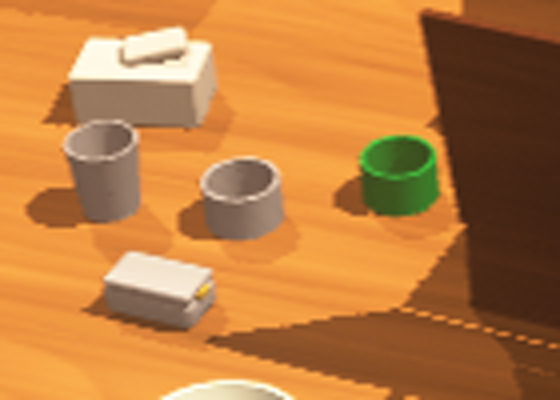

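Confirmed: the three silver pieces are the trinket box (top 436,198), the open tube cuff (435,232) and the beaker with a bottom (467,227). The white box with a small white block on it (478,267) is the brick plus clutter, and the green ring is a look-alike. The dark scanner with the grey handle lies on the black pad, nose up-left, and its window end is at about crop (110,320).

```bash
cat >> h.py <<'E'
def ray2z(s,px,z):
    px=np.atleast_2d(px).astype(float); K=s["mtx"]
    d=np.c_[(px[:,0]-K[0,2])/K[0,0],(px[:,1]-K[1,2])/K[1,1],np.ones(len(px))]@s["R"]
    o=-s["R"].T@s["t"]; return o+d*((z-o[2])/d[:,2])[:,None]
E
python3 - <<'E'
from h import *
import pickle
d=pickle.load(open("d0.pkl","rb")); s=d["top"]; P=cloud(s); Q=cloud(d["scene"])
np.set_printoptions(suppress=True,precision=4)
print("cam",-s["R"].T@s["t"])
for n,A in(("top",P),("scene",Q)):
    p=A.reshape(-1,3); m=(abs(p[:,0]-.55)<.08)&(abs(p[:,1]+.15)<.03)&(abs(p[:,2])<.02); print(n,"bench z",np.median(p[m,2]))
cr=np.array([(55,278),(172,228),(260,440),(145,490)])/4+[220,170]
c=ray2z(s,cr-.5,.004)[:,:2]; print("pad",c.mean(0),c, np.degrees(np.arctan2(*((c[1]+c[0]-c[2]-c[3])[::-1]))))
# label: white pixels
hsv=cv2.cvtColor(s["color"],cv2.COLOR_RGB2HSV)
g=s["color"].astype(int)
m=np.zeros(hsv.shape[:2],bool); m[190:220,240:272]=((hsv[...,1]<90)&(hsv[...,2]>150))[190:220,240:272]
r=cv2.minAreaRect(np.argwhere(m)[:,::-1].astype(np.float32)); print("label px",r, ray2z(s,r[0],.054), )
for A,n in((P,"top"),(Q,"scene")):
    p=A.reshape(-1,3)
    k=(p[:,2]>.03)&(p[:,2]<.085)&(abs(p[:,0]-.57)<.04)&(abs(p[:,1]-.28)<.04); p=p[k]
    if len(p)<30: continue
    for _ in range(4):
        cen=p.mean(0); nn=np.linalg.svd(p-cen)[2][2]; p=p[abs((p-cen)@nn)<.006]
    nn*=np.sign(nn[2]); print(n,"slope n",nn,len(p),cen,"yaw",np.degrees(np.arctan2(nn[1],nn[0])),"elev",np.degrees(np.arcsin(nn[2])), "z at label", cen[2])
# scanner
p=P.reshape(-1,3); k=(abs(p[:,0]-.394)<.1)&(abs(p[:,1]-.282)<.1)&(p[:,2]>.02)&(p[:,2]<.08); k&=~((p[:,0]>.47)); p=p[k]
np.save("sc.npy",p); sat=hsv.reshape(-1,3)[k]
hd=p[p[:,2]>.045]; hn=p[p[:,2]<=.045]; print("head",len(hd),cv2.minAreaRect((hd[:,:2]*1e3).astype(np.float32)),"handle",len(hn),cv2.minAreaRect((hn[:,:2]*1e3).astype(np.float32)))
# case
p=P.reshape(-1,3); k=(p[:,0]>.35)&(p[:,0]<.75)&(p[:,1]>-.14)&(p[:,1]<.22)
k1=k&(abs(p[:,2]-.083)<.012); print("rim",cv2.minAreaRect((p[k1&(p[:,0]<.62)][:,:2]*1e3).astype(np.float32)), np.median(p[k1,2]))
k2=k&(p[:,2]>.11)&(p[:,2]<.26)
l=p[k2]; 
for a in np.arange(.11,.30,.03):
    q=p[k&(abs(p[:,2]-a)<.008)]; print(a,len(q),np.median(q[:,0]) if len(q) else 0,q[:,1].min() if len(q) else 0,q[:,1].max() if len(q) else 0)
E
```

```text
cam [0.3068 0.0491 1.8312]
top bench z -0.0010153692849558034
scene bench z 0.0009568199902015577
pad [0.4085 0.2854] [[0.4752 0.3742]
 [0.519  0.2763]
 [0.3414 0.1979]
 [0.2985 0.2931]] 24.235473260170657
label px ((252.25, 201.25001525878906), (20.50609588623047, 19.79899024963379), 45.0) [[0.5969 0.3063 0.054 ]]
top slope n [-0.4434 -0.4539  0.7729] 350 [0.5809 0.2898 0.0483] yaw -134.33188227350777 elev 50.614929087811085 z at label 0.0482552643041445
scene slope n [-0.457  -0.468   0.7564] 49 [0.584  0.2765 0.0448] yaw -134.3192694729685 elev 49.14843663143339 z at label 0.044847837049616854
head 250 ((420.62762451171875, 259.1456298828125), (160.94371032714844, 108.04249572753906), 56.884029388427734) handle 375 ((394.9241943359375, 278.25518798828125), (164.9962921142578, 56.556907653808594), 48.71150588989258)
rim ((476.96044921875, 44.35310363769531), (270.4855041503906, 194.40318298339844), 85.71234893798828) 0.07950823778083492
0.11 138 0.575109451756755 -0.09773566992788774 0.1706840242302434
0.14 157 0.5800849126160625 -0.09513589202415293 0.1685439441929805
0.17000000000000004 155 0.5854968078054332 -0.09839276956284762 0.16938292676388714
0.20000000000000004 157 0.5901247179470693 -0.09866971208233508 0.167994291371767
0.23000000000000004 201 0.5982027854726181 -0.0990196611096228 0.16911896163555565
0.26000000000000006 315 0.6050929291932108 -0.09994744380425688 0.16704472379367258
0.2900000000000001 0 0 0 0
```

```bash
python3 - <<'E'
from h import *
import pickle
d=pickle.load(open("d0.pkl","rb")); s=d["top"]
np.set_printoptions(suppress=True,precision=4)
f=lambda x,y:np.array([220+x/4,170+y/4])-.5
print("label",ray2z(s,[f(146,141)],.054))
t=ray2z(s,[f(228.5,441)],.036)[0]; h=ray2z(s,[f(148,353)],.040)[0]
print("tail",t,"front",h,"yaw",np.degrees(np.arctan2(h[1]-t[1],h[0]-t[0])),np.linalg.norm(h-t))
hc=ray2z(s,[f(112,320)],.052); print(hc)
p=np.load("sc.npy")
for a in (20,24,45,48):
  u=np.array([np.cos(np.radians(a)),np.sin(np.radians(a))]); v=np.array([-u[1],u[0]])
  print(a,np.percentile(p[:,:2]@u,[1,99]),np.percentile(p[:,:2]@v,[1,99]))
st=manip.sense(); print(Ro.from_quat(st["ee_rot"]).as_matrix())
E
```

```text
label [[0.5853 0.2935 0.054 ]]
tail [0.3396 0.2212 0.036 ] front [0.4109 0.2889 0.04  ] yaw 43.56707732768971 0.09836871188149163
[[0.4368 0.3176 0.052 ]]
20 [0.3932 0.5404] [0.0294 0.1781]
24 [0.3985 0.5498] [-0.0023  0.1413]
45 [0.3952 0.5558] [-0.1645 -0.0537]
48 [0.3901 0.5508] [-0.1864 -0.0809]
[[-0.925   0.3799 -0.0006]
 [ 0.3799  0.925  -0.0016]
 [-0.0001 -0.0017 -1.    ]]
```

apply_moves([
  {"dx": 0.017, "dy": -0.0342, "rz": 7.45},
  {"dx": 0.017, "dy": -0.0342, "rz": 7.45},
  {"dx": 0.017, "dy": -0.0342, "rz": 7.45},
  {"dx": 0.017, "dy": -0.0342, "rz": 7.45},
  {"dx": 0.017, "dy": -0.0342, "rz": 7.45},
  {"dx": 0.017, "dy": -0.0342, "rz": 7.45},
  {"dx": 0.017, "dy": -0.0342, "rz": 7.45},
  {"dx": 0.017, "dy": -0.0342, "rz": 7.45},
  {"dx": 0.017, "dy": -0.0342, "rz": 7.45},
  {},
  {},
  {},
])

```text
invalid input
```

```bash
cat >> h.py <<'E'
def wsnap(n,crop=None):
    st=manip.sense(); s=eyes.snapshot("wrist"); s["pos"]=st["eef_pos"]; s["rot"]=Ro.from_quat(st["ee_rot"]).as_matrix()
    import pickle; pickle.dump(s,open(n+".pkl","wb")); save(s,n); return s
def wray(s,px,z):
    px=np.atleast_2d(px).astype(float); K=s["mtx"]
    d=px-[K[0,2],K[1,2]]; r=np.linalg.norm(d,axis=1); th=r/K[0,0]
    c=np.c_[d/np.maximum(r,1e-9)[:,None]*np.sin(th)[:,None],np.cos(th)]
    T=s["tool_from_camera"]; o=s["rot"]@T[:3,3]+s["pos"]; w=c@(s["rot"]@T[:3,:3]).T
    return o+w*((z-o[2])/w[:,2])[:,None]
E
python3 - <<'E'
from h import *
s=wsnap("w1"); print(s["pos"],s["rot"].round(3).tolist(),s["mtx"].tolist(),s["tool_from_camera"].round(3).tolist(),manip.sense()["q"])
E
```

```text
[0.23730242 0.57755175 0.23053903] [[-0.925, 0.38, -0.001], [0.38, 0.925, -0.002], [-0.0, -0.002, -1.0]] [[371.64829954431775, 0.0, 319.695149028487], [0.0, 371.64829954431775, 232.34755732580842], [0.0, 0.0, 1.0]] [[-0.001, -0.963, -0.27, 0.068], [1.0, -0.001, -0.001, 0.0], [0.001, -0.27, 0.963, -0.143], [0.0, 0.0, 0.0, 1.0]] [-1.14720213  0.68980648 -0.1945226   1.56610809  0.15731372  0.90250986
 -0.21511496]
```

View pics/w1.png

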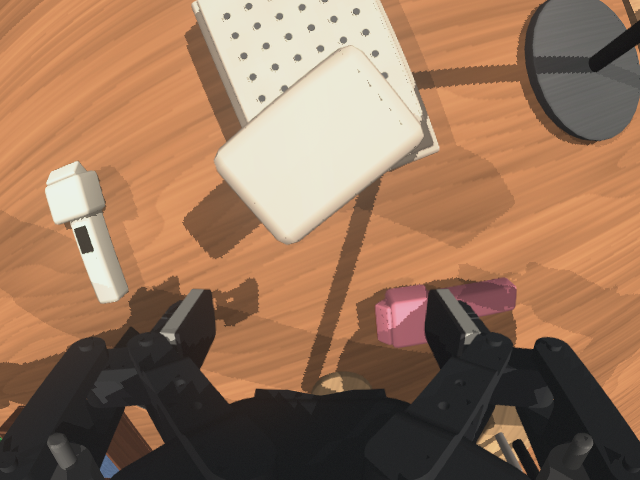

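The wrist view is still at the start pose: white look-alike at (85,235), pink one at (440,310). The move was refused, so I'll send full rows.

apply_moves([
  {"rx": 0, "ry": 0, "rz": 7.45, "dx": 0.017, "dy": -0.0342, "dz": 0, "fingers": 0},
  {"rx": 0, "ry": 0, "rz": 7.45, "dx": 0.017, "dy": -0.0342, "dz": 0, "fingers": 0},
  {"rx": 0, "ry": 0, "rz": 7.45, "dx": 0.017, "dy": -0.0342, "dz": 0, "fingers": 0},
  {"rx": 0, "ry": 0, "rz": 7.45, "dx": 0.017, "dy": -0.0342, "dz": 0, "fingers": 0},
  {"rx": 0, "ry": 0, "rz": 7.45, "dx": 0.017, "dy": -0.0342, "dz": 0, "fingers": 0},
  {"rx": 0, "ry": 0, "rz": 7.45, "dx": 0.017, "dy": -0.0342, "dz": 0, "fingers": 0},
  {"rx": 0, "ry": 0, "rz": 7.45, "dx": 0.017, "dy": -0.0342, "dz": 0, "fingers": 0},
  {"rx": 0, "ry": 0, "rz": 7.45, "dx": 0.017, "dy": -0.0342, "dz": 0, "fingers": 0},
  {"rx": 0, "ry": 0, "rz": 7.45, "dx": 0.017, "dy": -0.0342, "dz": 0, "fingers": 0},
  {"rx": 0, "ry": 0, "rz": 0, "dx": 0, "dy": 0, "dz": 0, "fingers": 0},
  {"rx": 0, "ry": 0, "rz": 0, "dx": 0, "dy": 0, "dz": 0, "fingers": 0},
])

```text
t: 1.25
eef_pos: [0.391, 0.2694, 0.2312]
ee_rot: [-0.379, 0.926, 0.0, -0.0]
ft_force: [-0.1, 0.1, 0.5]
width: 0.999
finger_force: 0.0
```

```bash
python3 - <<'E'
from h import *
s=wsnap("w2"); print(s["pos"],s["rot"].round(3).tolist(),manip.sense()["q"])
E
```

```text
[0.39100008 0.26941741 0.23117357] [[-0.713, -0.701, -0.0], [-0.701, 0.713, 0.0], [0.0, 0.0, -1.0]] [-0.3236668   0.54421952 -0.58497233  1.99164607  0.44079517  0.73160933
  1.17359758]
```

View pics/w2.png

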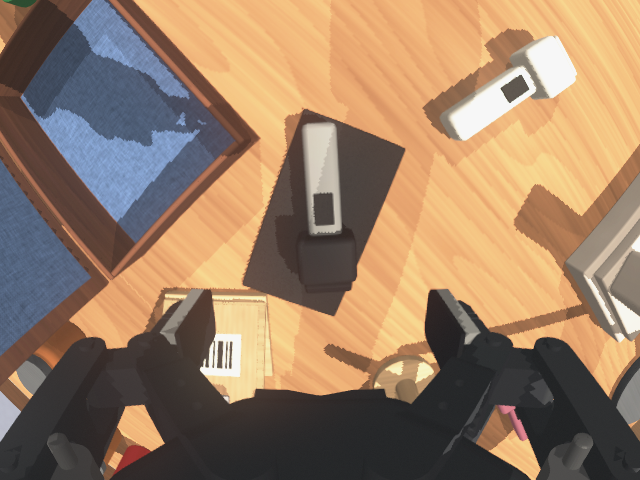

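The wrist view shows the dark scanner on its pad: tail mid at (320,123), handle/head junction mid at (326,234). Pad corners are (304,109), (405,150), (334,316), (243,285).

```bash
python3 - <<'E'
from h import *
import pickle
np.set_printoptions(suppress=True,precision=4)
s=pickle.load(open("w2.pkl","rb"))
a=wray(s,[(320,124),(326,234),(304,109),(405,150),(334,316),(243,285)],.038)
print("handle",a[:2],np.degrees(np.arctan2(*(a[1]-a[0])[1::-1])),np.linalg.norm(a[1]-a[0]))
c=wray(s,[(304,109),(405,150),(334,316),(243,285)],.004); print("pad",c[:,:2],c.mean(0))
print("ticket-label px (225,355)?",wray(s,[(222,355)],.05))
g=s["color"].astype(int); print(g[100:330:6,322].tolist()[:40:3])
z=s["range_z"]; print(z[120:240:8,322].round(3))
E
```

```text
handle [[0.3377 0.2174 0.038 ]
 [0.4067 0.2929 0.038 ]] 47.61358284139438 0.10223240083122523
pad [[0.3375 0.1952]
 [0.2948 0.2953]
 [0.475  0.3742]
 [0.5186 0.276 ]] [0.4065 0.2852 0.004 ]
ticket-label px (225,355)? [[0.5777 0.3059 0.05  ]]
[[238, 175, 118], [85, 64, 56], [219, 213, 198], [218, 212, 197], [195, 187, 174], [193, 185, 171], [75, 68, 64], [186, 178, 165], [64, 58, 56], [71, 63, 61], [72, 62, 59], [81, 67, 62], [238, 176, 119]]
[0.353 0.323 0.324 0.327 0.329 0.33  0.331 0.336 0.336 0.34  0.338 0.341
 0.342 0.346 0.348]
```

apply_moves([
  {"rx": 0, "ry": 0, "rz": 2.8, "dx": -0.0053, "dy": 0.0003, "dz": 0, "fingers": 0},
  {"rx": 0, "ry": 0, "rz": 0, "dx": 0, "dy": 0, "dz": -0.045, "fingers": 0},
  {"rx": 0, "ry": 0, "rz": 0, "dx": 0, "dy": 0, "dz": -0.045, "fingers": 0},
  {"rx": 0, "ry": 0, "rz": 0, "dx": 0, "dy": 0, "dz": -0.045, "fingers": 0},
  {"rx": 0, "ry": 0, "rz": 0, "dx": 0, "dy": 0, "dz": -0.045, "fingers": 0},
  {"rx": 0, "ry": 0, "rz": 0, "dx": 0, "dy": 0, "dz": -0.02, "fingers": 0},
  {"rx": 0, "ry": 0, "rz": 0, "dx": 0, "dy": 0, "dz": -0.015, "fingers": 0},
  {"rx": 0, "ry": 0, "rz": 0, "dx": 0, "dy": 0, "dz": -0.008, "fingers": 0},
  {"rx": 0, "ry": 0, "rz": 0, "dx": 0, "dy": 0, "dz": 0, "fingers": 0},
  {"rx": 0, "ry": 0, "rz": 0, "dx": 0, "dy": 0, "dz": 0, "fingers": 0},
], newtons=50)

```text
t: 2.3
eef_pos: [0.385, 0.2715, 0.0088]
ee_rot: [-0.404, 0.915, 0.0, 0.0]
ft_force: [-0.2, 0.2, -0.6]
width: 1.005
finger_force: 0.0
```

apply_moves([
  {"rx": 0, "ry": 0, "rz": 0, "dx": 0, "dy": 0, "dz": 0, "fingers": 255},
  {"rx": 0, "ry": 0, "rz": 0, "dx": 0, "dy": 0, "dz": 0, "fingers": 255},
  {"rx": 0, "ry": 0, "rz": 0, "dx": 0, "dy": 0, "dz": 0, "fingers": 255},
  {"rx": 0, "ry": 0, "rz": 0, "dx": 0, "dy": 0, "dz": 0, "fingers": 255},
  {"rx": 0, "ry": 0, "rz": 0, "dx": 0, "dy": 0, "dz": 0, "fingers": 255},
  {"rx": 0, "ry": 0, "rz": 0, "dx": 0, "dy": 0, "dz": 0, "fingers": 255},
  {"rx": 0, "ry": 0, "rz": 0, "dx": 0, "dy": 0, "dz": 0, "fingers": 255},
  {"rx": 0, "ry": 0, "rz": 0, "dx": 0, "dy": 0, "dz": 0, "fingers": 255},
])

```text
t: 3.1
eef_pos: [0.3856, 0.2706, 0.0089]
ee_rot: [-0.403, 0.915, -0.0, 0.0]
ft_force: [0.3, -0.6, 5.0]
width: 0.366
finger_force: 50.4
```

apply_moves([
  {"rx": 0, "ry": 0, "rz": 0, "dx": 0, "dy": 0, "dz": 0.02, "fingers": 255},
  {"rx": 0, "ry": 0, "rz": 0, "dx": 0, "dy": 0, "dz": 0.04, "fingers": 255},
  {"rx": 0, "ry": 0, "rz": 0, "dx": 0, "dy": 0, "dz": 0.04, "fingers": 255},
  {"rx": 0, "ry": 0, "rz": 0, "dx": 0, "dy": 0, "dz": 0.04, "fingers": 255},
  {"rx": 0, "ry": 0, "rz": 0, "dx": 0, "dy": 0, "dz": 0.04, "fingers": 255},
  {"rx": 0, "ry": 0, "rz": -0.9, "dx": 0.014, "dy": -0.03, "dz": 0.01, "fingers": 255},
  {"rx": 0, "ry": 0, "rz": -0.9, "dx": 0.014, "dy": -0.03, "dz": 0, "fingers": 255},
  {"rx": 0, "ry": 0, "rz": 0, "dx": 0.014, "dy": -0.03, "dz": 0, "fingers": 255},
  {"rx": 0, "ry": 0, "rz": 0, "dx": 0.014, "dy": -0.03, "dz": 0, "fingers": 255},
  {"rx": 0, "ry": 0, "rz": 0, "dx": 0, "dy": 0, "dz": 0, "fingers": 255},
  {"rx": 0, "ry": 0, "rz": 0, "dx": 0, "dy": 0, "dz": 0, "fingers": 255},
])

```text
t: 4.2
eef_pos: [0.4411, 0.1496, 0.1981]
ee_rot: [-0.387, 0.922, 0.0, -0.0]
ft_force: [-0.5, 0.5, -1.6]
width: 0.366
finger_force: 50.3
```

```bash
python3 - <<'E'
from h import *
s=wsnap("w3"); print(s["pos"],s["rot"].round(3).tolist(),manip.sense()["q"])
E
```

```text
[0.44107211 0.14959151 0.19810484] [[-0.7, -0.714, -0.001], [-0.714, 0.7, -0.0], [0.001, 0.0, -1.0]] [-0.03467143  0.5964196  -0.6152822   2.05389072  0.55662489  0.65903382
  1.34747993]
```

View pics/w3.png

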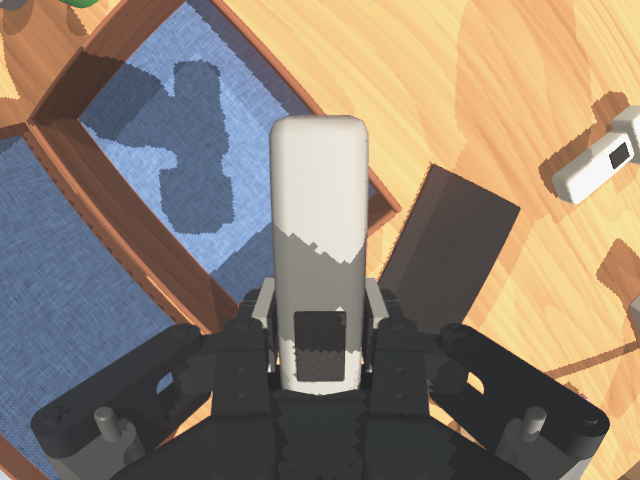

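The wrist view shows the scanner held straight in the fingers, tail top at (320,117); the label is hidden. I'll measure the tail position and refine the label from the top picture.

```bash
python3 - <<'E'
from h import *
import pickle
np.set_printoptions(suppress=True,precision=4)
s=pickle.load(open("w3.pkl","rb"))
for z in (.215,.227):
  a=wray(s,[(320,117),(272,125),(368,125)],z); print(z,((a-s["pos"])@s["rot"]))
d=pickle.load(open("d0.pkl","rb"))["top"]
I=d["color"][190:222,238:275].astype(int)
# low saturation-ish: blue channel relative to red
m=(I[...,2]>0.66*I[...,0])
m=cv2.morphologyEx(m.astype(np.uint8),cv2.MORPH_CLOSE,np.ones((3,3),np.uint8))
for r in m: print("".join(".#"[x] for x in r))
k,l,st,ce=cv2.connectedComponentsWithStats(m); print(st,ce+[238,190])
for i in range(1,k):
  if st[i,4]>60:
    y,x=np.where(l==i); r=cv2.minAreaRect(np.c_[x,y].astype(np.float32)); px=np.array(r[0])+[238,190]; print(r,ray2z(d,[px],.054))
E
```

```text
0.215 [[ 0.0729 -0.0001 -0.0168]
 [ 0.0704 -0.0163 -0.0169]
 [ 0.0704  0.0161 -0.0168]]
0.227 [[ 0.0725 -0.0002 -0.0288]
 [ 0.0702 -0.0148 -0.0289]
 [ 0.0702  0.0145 -0.0288]]
...........####......................
...........####......................
.........######......................
........######.......................
.......######........#...............
......######........###..............
.....######........#####.............
....######........#######............
...######........#########...........
..######........###########..........
...####........#############.........
....##........###############........
.............################........
............################.........
...........################..........
..........################...........
.........################............
........################.............
.......################..............
........##############...............
.........############................
..........#########..................
...........########..................
............######...................
.............####....................
..............##.....................
.....................................
.....................................
.....................................
.....................................
.....................................
.....................................
[[  0   0  37  32 891]
 [  2   0  13  12  62]
 [  7   4  22  22 231]] [[256.7475 206.4119]
 [246.2419 195.3226]
 [255.7359 204.7143]]
((8.500001907348633, 4.999999046325684), (3.535533905029297, 14.849241256713867), 45.0) [[0.6176 0.326  0.054 ]]
((17.750001907348633, 14.75), (10.60660171508789, 19.79899024963379), 45.0) [[0.5853 0.2944 0.054 ]]
```

apply_moves([
  {"rx": 0, "ry": 0, "rz": 0, "dx": 0.01, "dy": 0.0095, "dz": -0.02, "fingers": 255},
  {"rx": 0, "ry": 0, "rz": 0, "dx": 0.01, "dy": 0.0095, "dz": -0.02, "fingers": 255},
  {"rx": 0, "ry": 0, "rz": 0, "dx": 0.01, "dy": 0.0095, "dz": -0.02, "fingers": 255},
  {"rx": 0, "ry": 0, "rz": 0, "dx": 0.005, "dy": 0.005, "dz": -0.015, "fingers": 255},
  {"rx": 0, "ry": 0, "rz": 0, "dx": 0.005, "dy": 0.005, "dz": -0.01, "fingers": 255},
  {"rx": 0, "ry": 0, "rz": 0, "dx": 0, "dy": 0, "dz": 0, "fingers": 255},
  {"rx": 0, "ry": 0, "rz": 0, "dx": 0, "dy": 0, "dz": 0, "fingers": 255},
  {"rx": 0, "ry": 0, "rz": 0, "dx": 0, "dy": 0, "dz": 0, "fingers": 255},
  {"rx": 0, "ry": 0, "rz": 0, "dx": 0, "dy": 0, "dz": 0, "fingers": 255},
  {"rx": 0, "ry": 0, "rz": 0, "dx": 0, "dy": 0, "dz": 0, "fingers": 255},
  {"rx": 0, "ry": 0, "rz": 0, "dx": 0, "dy": 0, "dz": 0, "fingers": 255},
])

```text
t: 5.35
eef_pos: [0.4813, 0.1889, 0.1136]
ee_rot: [-0.388, 0.922, -0.0, 0.0]
ft_force: [-1.5, 0.5, -0.7]
width: 0.367
finger_force: 50.3
```

apply_moves([
  {"rx": 0, "ry": 0, "rz": 0, "dx": 0, "dy": 0, "dz": 0, "fingers": 255},
  {"rx": 0, "ry": 0, "rz": 0, "dx": 0, "dy": 0, "dz": 0, "fingers": 255},
  {"rx": 0, "ry": 0, "rz": 0, "dx": 0, "dy": 0, "dz": 0, "fingers": 255},
  {"rx": 0, "ry": 0, "rz": 0, "dx": 0, "dy": 0, "dz": 0, "fingers": 255},
  {"rx": 0, "ry": 0, "rz": 0, "dx": 0, "dy": 0, "dz": 0, "fingers": 255},
  {"rx": 0, "ry": 0, "rz": 0, "dx": 0, "dy": 0, "dz": 0, "fingers": 255},
  {"rx": 0, "ry": 0, "rz": 0, "dx": 0, "dy": 0, "dz": 0, "fingers": 255},
  {"rx": 0, "ry": 0, "rz": 0, "dx": 0, "dy": 0, "dz": 0, "fingers": 255},
])

```text
t: 6.15
eef_pos: [0.4812, 0.1891, 0.1133]
ee_rot: [-0.388, 0.921, 0.0, -0.0]
ft_force: [-0.5, 0.4, -2.0]
width: 0.365
finger_force: 50.3
```

```bash
python3 - <<'E'
from h import *
a=eyes.snapshot("scene")["color"][...,::-1]; b=eyes.snapshot("top")["color"][...,::-1]
o=np.hstack([cv2.resize(x,(400,400),interpolation=cv2.INTER_CUBIC) for x in (a[200:330,310:440],b[150:300,210:360])])
cv2.imwrite("pics/scan1.png",o); print(manip.sense())
E
```

```text
{'t': 6.25, 'q': array([-0.16683106,  0.77547758, -0.49222566,  1.98286075,  0.68209474,
        0.55233303,  1.23124706]), 'qvel': array([-9.14536366e-04,  2.06896229e-03, -1.23677778e-03, -8.58674175e-04,
       -1.13130333e-03, -2.01194063e-05,  1.60623686e-03]), 'tau': array([-2.09707599e-03, -4.95121050e+01, -5.12727275e+00, -8.58744442e+00,
        6.65740212e-03,  3.01109844e-05,  1.39944728e-06]), 'eef_pos': array([0.48118156, 0.18915324, 0.11330434]), 'ee_rot': array([-3.88457292e-01,  9.21466728e-01,  3.52286411e-05, -2.93058652e-05]), 'ft_force': array([-0.1575223 ,  0.70907026, -1.9075766 ]), 'moment': array([0.05560981, 0.03247157, 0.00953285]), 'finger_force': 50.26450216770172, 'width': 0.3710858064869813}
```

View pics/scan1.png

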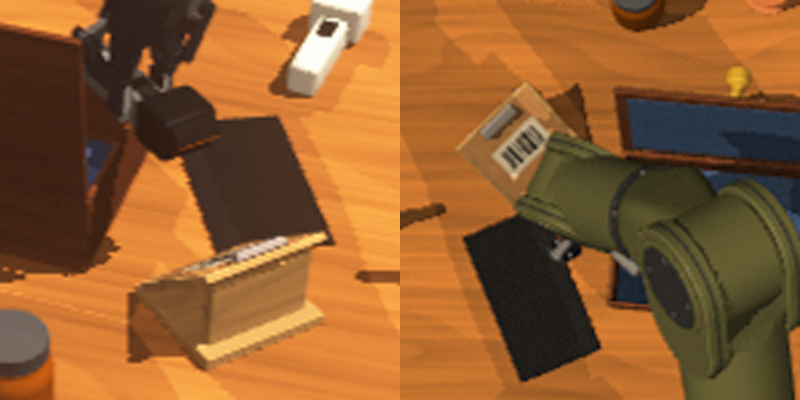

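The crop shows the scanner's dark head level and in line with the stand; the label is visible in the top view. I'll check the head's true position using scene depth.

```bash
python3 - <<'E'
from h import *
np.set_printoptions(suppress=True,precision=4)
s=eyes.snapshot("scene"); Q=cloud(s).reshape(-1,3)
T=np.array([.4812,.1891,.1133]); u=np.array([.698,.716,0]); v=np.array([-.716,.698,0])
d=Q-T; a,b,c=d@u,d@v,d[:,2]
k=(a>.03)&(a<.12)&(abs(b)<.045)&(c>-.02)&(c<.06)
print(k.sum()); 
for n,x in(("a",a),("b",b),("c",c)): print(n,np.percentile(x[k],[0,2,10,50,90,98,100]))
t=k&(c>.035)&(b<.02); print("top",t.sum(),np.median(c[t]),np.percentile(a[t],[2,98]),np.percentile(b[t],[2,98]))
f=k&(c<.03); print("front",np.percentile(a[f],[50,90,98]))
E
```

```text
494
a [0.0338 0.0383 0.0439 0.0723 0.0882 0.0933 0.096 ]
b [-0.0313 -0.0291 -0.027  -0.01    0.0168  0.023   0.0297]
c [0.0005 0.0054 0.013  0.0386 0.0451 0.0468 0.0506]
top 267 0.04255744229978052 [0.0363 0.0882] [-0.0275  0.0188]
front [0.0761 0.0897 0.0935]
```

The measured head (front at 94 mm, top at 43 mm from the TCP) matches the model, so the ticket scan was held well. Next I'll set the scanner on the pad.

apply_moves([
  {"rx": 0, "ry": 0, "rz": 0, "dx": 0, "dy": 0, "dz": 0.02, "fingers": 255},
  {"rx": 0, "ry": 0, "rz": 0, "dx": 0, "dy": 0, "dz": 0.02, "fingers": 255},
  {"rx": 0, "ry": 0, "rz": -4.32, "dx": -0.017, "dy": 0.0182, "dz": 0, "fingers": 255},
  {"rx": 0, "ry": 0, "rz": -4.32, "dx": -0.017, "dy": 0.0182, "dz": 0, "fingers": 255},
  {"rx": 0, "ry": 0, "rz": -4.32, "dx": -0.017, "dy": 0.0182, "dz": 0, "fingers": 255},
  {"rx": 0, "ry": 0, "rz": -4.32, "dx": -0.017, "dy": 0.0182, "dz": 0, "fingers": 255},
  {"rx": 0, "ry": 0, "rz": -4.32, "dx": -0.017, "dy": 0.0182, "dz": 0, "fingers": 255},
  {"rx": 0, "ry": 0, "rz": 0, "dx": 0, "dy": 0, "dz": -0.04, "fingers": 255},
  {"rx": 0, "ry": 0, "rz": 0, "dx": 0, "dy": 0, "dz": -0.04, "fingers": 255},
  {"rx": 0, "ry": 0, "rz": 0, "dx": 0, "dy": 0, "dz": -0.03, "fingers": 255},
  {"rx": 0, "ry": 0, "rz": 0, "dx": 0, "dy": 0, "dz": 0, "fingers": 255},
  {"rx": 0, "ry": 0, "rz": 0, "dx": 0, "dy": 0, "dz": 0, "fingers": 255},
])

```text
t: 7.5
eef_pos: [0.3961, 0.2803, 0.0436]
ee_rot: [-0.209, 0.978, -0.0, -0.0]
ft_force: [-0.1, -0.4, -1.5]
width: 0.37
finger_force: 50.2
```

apply_moves([
  {"rx": 0, "ry": 0, "rz": 0, "dx": 0, "dy": 0, "dz": -0.015, "fingers": 255},
  {"rx": 0, "ry": 0, "rz": 0, "dx": 0, "dy": 0, "dz": -0.012, "fingers": 255},
  {"rx": 0, "ry": 0, "rz": 0, "dx": 0, "dy": 0, "dz": -0.005, "fingers": 255},
  {"rx": 0, "ry": 0, "rz": 0, "dx": 0, "dy": 0, "dz": -0.002, "fingers": 255},
  {"rx": 0, "ry": 0, "rz": 0, "dx": 0, "dy": 0, "dz": 0, "fingers": 255},
  {"rx": 0, "ry": 0, "rz": 0, "dx": 0, "dy": 0, "dz": 0, "fingers": 255},
])

```text
t: 8.1
eef_pos: [0.3966, 0.2804, 0.0101]
ee_rot: [-0.209, 0.978, 0.0, 0.001]
ft_force: [0.5, -0.4, -2.5]
width: 0.368
finger_force: 50.4
```

apply_moves([
  {"rx": 0, "ry": 0, "rz": 0, "dx": 0, "dy": 0, "dz": 0, "fingers": 120},
  {"rx": 0, "ry": 0, "rz": 0, "dx": 0, "dy": 0, "dz": 0, "fingers": 60},
  {"rx": 0, "ry": 0, "rz": 0, "dx": 0, "dy": 0, "dz": 0, "fingers": 0},
  {"rx": 0, "ry": 0, "rz": 0, "dx": 0, "dy": 0, "dz": 0, "fingers": 0},
  {"rx": 0, "ry": 0, "rz": 0, "dx": 0, "dy": 0, "dz": 0, "fingers": 0},
  {"rx": 0, "ry": 0, "rz": 0, "dx": 0, "dy": 0, "dz": 0.03, "fingers": 0},
  {"rx": 0, "ry": 0, "rz": 0, "dx": 0, "dy": 0, "dz": 0.045, "fingers": 0},
  {"rx": 0, "ry": 0, "rz": 0, "dx": 0, "dy": 0, "dz": 0.045, "fingers": 0},
  {"rx": 0, "ry": 0, "rz": 0, "dx": 0, "dy": 0, "dz": 0.045, "fingers": 0},
  {"rx": 0, "ry": 0, "rz": 0, "dx": 0, "dy": 0, "dz": 0.04, "fingers": 0},
  {"rx": 0, "ry": 0, "rz": 0, "dx": 0, "dy": 0, "dz": 0, "fingers": 0},
])

```text
t: 9.2
eef_pos: [0.3983, 0.2824, 0.219]
ee_rot: [-0.209, 0.978, 0.002, 0.004]
ft_force: [-0.2, 0.6, -0.1]
width: 0.999
finger_force: 0.0
```

apply_moves([
  {"rx": 0, "ry": 0, "rz": -8.43, "dx": 0.0073, "dy": -0.038, "dz": 0.002, "fingers": 0},
  {"rx": 0, "ry": 0, "rz": -8.43, "dx": 0.0073, "dy": -0.038, "dz": 0.002, "fingers": 0},
  {"rx": 0, "ry": 0, "rz": -8.43, "dx": 0.0073, "dy": -0.038, "dz": 0.002, "fingers": 0},
  {"rx": 0, "ry": 0, "rz": -8.43, "dx": 0.0073, "dy": -0.038, "dz": 0.002, "fingers": 0},
  {"rx": 0, "ry": 0, "rz": -8.43, "dx": 0.0073, "dy": -0.038, "dz": 0.002, "fingers": 0},
  {"rx": 0, "ry": 0, "rz": -8.43, "dx": 0.0073, "dy": -0.038, "dz": 0.002, "fingers": 0},
  {"rx": 0, "ry": 0, "rz": -8.43, "dx": 0.0073, "dy": -0.038, "dz": 0.002, "fingers": 0},
  {"rx": 0, "ry": 0, "rz": -8.43, "dx": 0.0073, "dy": -0.038, "dz": 0.002, "fingers": 0},
  {"rx": 0, "ry": 0, "rz": -8.43, "dx": 0.0073, "dy": -0.038, "dz": 0.002, "fingers": 0},
  {"rx": 0, "ry": 0, "rz": -8.43, "dx": 0.0073, "dy": -0.038, "dz": 0.002, "fingers": 0},
  {"rx": 0, "ry": 0, "rz": -8.43, "dx": 0.0073, "dy": -0.038, "dz": 0.002, "fingers": 0},
  {"rx": 0, "ry": 0, "rz": -8.43, "dx": 0.0073, "dy": -0.038, "dz": 0.002, "fingers": 0},
])

```text
t: 10.4
eef_pos: [0.4832, -0.1774, 0.2378]
ee_rot: [0.625, 0.78, -0.0, -0.001]
ft_force: [1.4, -0.1, -0.6]
width: 1.003
finger_force: 0.0
```

apply_moves([
  {"rx": 0, "ry": 0, "rz": -8.43, "dx": 0.0073, "dy": -0.038, "dz": 0.002, "fingers": 0},
  {"rx": 0, "ry": 0, "rz": -8.43, "dx": 0.0073, "dy": -0.038, "dz": 0.002, "fingers": 0},
  {"rx": 0, "ry": 0, "rz": 0, "dx": 0, "dy": 0, "dz": 0, "fingers": 0},
  {"rx": 0, "ry": 0, "rz": 0, "dx": 0, "dy": 0, "dz": 0, "fingers": 0},
  {"rx": 0, "ry": 0, "rz": 0, "dx": 0, "dy": 0, "dz": 0, "fingers": 0},
])

```text
t: 10.9
eef_pos: [0.4979, -0.2502, 0.2416]
ee_rot: [0.73, 0.684, -0.0, -0.001]
ft_force: [0.2, -0.5, -0.8]
width: 1.0
finger_force: 0.0
```

```bash
python3 - <<'E'
from h import *
s=wsnap("w4"); print(s["pos"],s["rot"].round(3).tolist(),manip.sense()["q"])
E
```

```text
[ 0.49791781 -0.25015153  0.2416223 ] [[0.066, 0.998, -0.002], [0.998, -0.066, 0.002], [0.002, -0.002, -1.0]] [ 0.37779232  0.58331705  0.00847068  1.76537085 -0.00791017  0.79466881
  0.32528031]
```

View pics/w4.png

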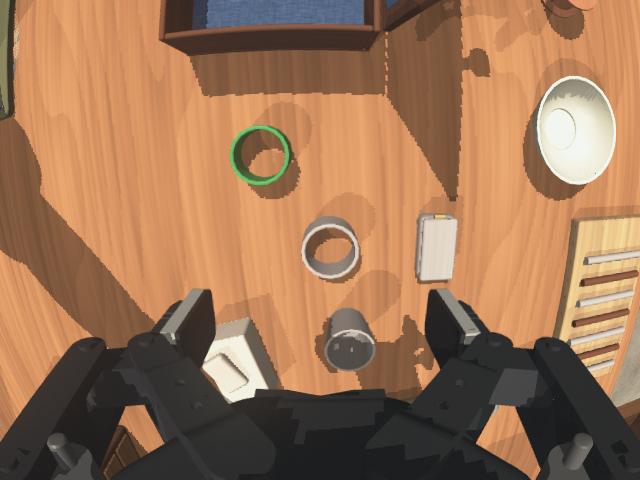

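The wrist view shows the cuff rim centre at (331,251), the beaker rim centre at (350,345), the trinket top centre at about (438,246) and the green ring at (260,155).

```bash
python3 - <<'E'
from h import *
import pickle
np.set_printoptions(suppress=True,precision=4)
s=pickle.load(open("w4.pkl","rb"))
print("cuff",wray(s,[(331,251),(303,250),(359,251)],.036)); print("beaker",wray(s,[(350,345),(325,345),(375,345)],.060))
a=wray(s,[(438,214),(436,282),(422,245),(457,245)],.029); print("trinket",a,np.degrees(np.arctan2(*(a[0]-a[1])[1::-1])))
d=pickle.load(open("d0.pkl","rb"))["top"]
t=lambda x,y:np.array([390+(x-402)/3.6,180+y/3.6])-.4
print("top: cuff",ray2z(d,[t(563,187)],.036),"beaker",ray2z(d,[t(680,169)],.06),"trk",ray2z(d,[t(569,67)],.029))
E
```

```text
cuff [[ 0.5055 -0.2993  0.036 ]
 [ 0.4779 -0.2965  0.036 ]
 [ 0.5333 -0.3012  0.036 ]]
beaker [[ 0.5193 -0.395   0.06  ]
 [ 0.4936 -0.393   0.06  ]
 [ 0.5453 -0.3974  0.06  ]]
trinket [[ 0.6166 -0.27    0.029 ]
 [ 0.6167 -0.345   0.029 ]
 [ 0.5998 -0.3018  0.029 ]
 [ 0.6388 -0.3047  0.029 ]] 90.04429661382346
top: cuff [[ 0.5057 -0.2971  0.036 ]] beaker [[ 0.5208 -0.3984  0.06  ]] trk [[ 0.6186 -0.305   0.029 ]]
```

apply_moves([
  {"rx": 0, "ry": 0, "rz": 0, "dx": 0.0076, "dy": -0.048, "dz": 0, "fingers": 0},
  {"rx": 0, "ry": 0, "rz": 0, "dx": 0, "dy": 0, "dz": -0.045, "fingers": 0},
  {"rx": 0, "ry": 0, "rz": 0, "dx": 0, "dy": 0, "dz": -0.045, "fingers": 0},
  {"rx": 0, "ry": 0, "rz": 0, "dx": 0, "dy": 0, "dz": -0.045, "fingers": 0},
  {"rx": 0, "ry": 0, "rz": 0, "dx": 0, "dy": 0, "dz": -0.045, "fingers": 0},
  {"rx": 0, "ry": 0, "rz": 0, "dx": 0, "dy": 0, "dz": -0.03, "fingers": 0},
  {"rx": 0, "ry": 0, "rz": 0, "dx": 0, "dy": 0, "dz": -0.018, "fingers": 0},
  {"rx": 0, "ry": 0, "rz": 0, "dx": 0, "dy": 0, "dz": -0.008, "fingers": 0},
  {"rx": 0, "ry": 0, "rz": 0, "dx": 0, "dy": 0, "dz": 0, "fingers": 0},
  {"rx": 0, "ry": 0, "rz": 0, "dx": 0, "dy": 0, "dz": 0, "fingers": 0},
], newtons=30)

```text
t: 11.95
eef_pos: [0.5068, -0.2997, 0.0073]
ee_rot: [0.731, 0.683, 0.0, 0.001]
ft_force: [0.5, 0.0, 0.7]
width: 1.0
finger_force: 0.0
```

apply_moves([
  {"rx": 0, "ry": 0, "rz": 0, "dx": 0, "dy": 0, "dz": 0, "fingers": 255},
  {"rx": 0, "ry": 0, "rz": 0, "dx": 0, "dy": 0, "dz": 0, "fingers": 255},
  {"rx": 0, "ry": 0, "rz": 0, "dx": 0, "dy": 0, "dz": 0, "fingers": 255},
  {"rx": 0, "ry": 0, "rz": 0, "dx": 0, "dy": 0, "dz": 0, "fingers": 255},
  {"rx": 0, "ry": 0, "rz": 0, "dx": 0, "dy": 0, "dz": 0, "fingers": 255},
  {"rx": 0, "ry": 0, "rz": 0, "dx": 0, "dy": 0, "dz": 0, "fingers": 255},
])

```text
t: 12.55
eef_pos: [0.5066, -0.3002, 0.0078]
ee_rot: [0.731, 0.683, 0.0, 0.001]
ft_force: [-1.3, 1.5, 6.6]
width: 0.677
finger_force: 31.2
```

apply_moves([
  {"rx": 0, "ry": 0, "rz": 0, "dx": 0, "dy": 0, "dz": 0.035, "fingers": 255},
  {"rx": 0, "ry": 0, "rz": 0, "dx": 0, "dy": 0, "dz": 0.05, "fingers": 255},
  {"rx": 0, "ry": 0, "rz": 0, "dx": 0, "dy": 0, "dz": 0.05, "fingers": 255},
  {"rx": 0, "ry": 0, "rz": 0, "dx": -0.0027, "dy": 0.0466, "dz": 0, "fingers": 255},
  {"rx": 0, "ry": 0, "rz": 0, "dx": -0.0027, "dy": 0.0466, "dz": 0, "fingers": 255},
  {"rx": 0, "ry": 0, "rz": 0, "dx": -0.0027, "dy": 0.0466, "dz": 0, "fingers": 255},
  {"rx": 0, "ry": 0, "rz": 0, "dx": -0.0027, "dy": 0.0466, "dz": 0, "fingers": 255},
  {"rx": 0, "ry": 0, "rz": 0, "dx": -0.0027, "dy": 0.0466, "dz": 0, "fingers": 255},
  {"rx": 0, "ry": 0, "rz": 0, "dx": -0.0027, "dy": 0.0466, "dz": 0, "fingers": 255},
  {"rx": 0, "ry": 0, "rz": 0, "dx": -0.0027, "dy": 0.0466, "dz": 0, "fingers": 255},
  {"rx": 0, "ry": 0, "rz": 0, "dx": -0.0027, "dy": 0.0466, "dz": 0, "fingers": 255},
  {"rx": 0, "ry": 0, "rz": 0, "dx": -0.0027, "dy": 0.0466, "dz": 0, "fingers": 255},
])

```text
t: 13.75
eef_pos: [0.4815, 0.1215, 0.1419]
ee_rot: [0.731, 0.683, 0.001, 0.0]
ft_force: [0.9, -0.1, -1.0]
width: 0.677
finger_force: 32.9
```

apply_moves([
  {"rx": 0, "ry": 0, "rz": 0, "dx": 0, "dy": 0, "dz": 0, "fingers": 255},
  {"rx": 0, "ry": 0, "rz": 0, "dx": 0, "dy": 0, "dz": 0, "fingers": 255},
  {"rx": 0, "ry": 0, "rz": 0, "dx": 0, "dy": 0, "dz": -0.04, "fingers": 255},
  {"rx": 0, "ry": 0, "rz": 0, "dx": 0, "dy": 0, "dz": -0.04, "fingers": 255},
  {"rx": 0, "ry": 0, "rz": 0, "dx": 0, "dy": 0, "dz": -0.03, "fingers": 255},
  {"rx": 0, "ry": 0, "rz": 0, "dx": 0, "dy": 0, "dz": 0, "fingers": 255},
  {"rx": 0, "ry": 0, "rz": 0, "dx": 0, "dy": 0, "dz": 0, "fingers": 255},
])

```text
t: 14.45
eef_pos: [0.4819, 0.1179, 0.0318]
ee_rot: [0.732, 0.682, -0.0, 0.0]
ft_force: [0.0, 0.6, -0.8]
width: 0.682
finger_force: 33.0
```

apply_moves([
  {"rx": 0, "ry": 0, "rz": 0, "dx": 0, "dy": 0, "dz": -0.01, "fingers": 255},
  {"rx": 0, "ry": 0, "rz": 0, "dx": 0, "dy": 0, "dz": -0.005, "fingers": 255},
  {"rx": 0, "ry": 0, "rz": 0, "dx": 0, "dy": 0, "dz": -0.001, "fingers": 255},
  {"rx": 0, "ry": 0, "rz": 0, "dx": 0, "dy": 0, "dz": 0, "fingers": 255},
  {"rx": 0, "ry": 0, "rz": 0, "dx": 0, "dy": 0, "dz": 0, "fingers": 255},
])

```text
t: 14.95
eef_pos: [0.4819, 0.1196, 0.0157]
ee_rot: [0.731, 0.683, 0.0, 0.0]
ft_force: [0.7, 0.1, -1.1]
width: 0.678
finger_force: 33.0
```

apply_moves([
  {"rx": 0, "ry": 0, "rz": 0, "dx": 0, "dy": 0, "dz": 0, "fingers": 50},
  {"rx": 0, "ry": 0, "rz": 0, "dx": 0, "dy": 0, "dz": 0, "fingers": 20},
  {"rx": 0, "ry": 0, "rz": 0, "dx": 0, "dy": 0, "dz": 0, "fingers": 0},
  {"rx": 0, "ry": 0, "rz": 0, "dx": 0, "dy": 0, "dz": 0, "fingers": 0},
  {"rx": 0, "ry": 0, "rz": 0, "dx": 0, "dy": 0, "dz": 0.02, "fingers": 0},
  {"rx": 0, "ry": 0, "rz": 0, "dx": 0, "dy": 0, "dz": 0.045, "fingers": 0},
  {"rx": 0, "ry": 0, "rz": 0, "dx": 0, "dy": 0, "dz": 0.045, "fingers": 0},
  {"rx": 0, "ry": 0, "rz": 0, "dx": 0, "dy": 0, "dz": 0.045, "fingers": 0},
])

```text
t: 15.75
eef_pos: [0.4812, 0.1194, 0.1719]
ee_rot: [0.731, 0.683, -0.0, -0.0]
ft_force: [0.7, 0.1, 0.0]
width: 1.001
finger_force: 0.0
```

```bash
cat >> h.py <<'E'
def blobs(x0=.3,x1=.75,y0=-.6,y1=-.1):
    s=eyes.snapshot("top"); P=cloud(s); m=(P[...,2]>0.012)&(P[...,0]>x0)&(P[...,0]<x1)&(P[...,1]>y0)&(P[...,1]<y1)
    k,l,st,ce=cv2.connectedComponentsWithStats(m.astype(np.uint8))
    for i in range(1,k):
        if st[i,4]>50:
            p=P[l==i]; r=cv2.minAreaRect(p[:,:2].astype(np.float32)*1000); print(st[i,4],np.round(r[0]),np.round(r[1]),round(r[2],1),np.percentile(p[:,2],98).round(3))
E
python3 -c "
from h import *
blobs()"
```

```text
97 [ 737. -175.] [25. 91.] 0.2 0.05
716 [ 605. -517.] [ 92. 260.] 89.6 0.033
262 [ 620. -304.] [71. 39.] 87.8 0.038
152 [ 522. -399.] [53. 51.] 59.8 0.065
94 [ 445. -196.] [56. 55.] 25.5 0.044
603 [ 391. -437.] [ 60. 103.] 12.8 0.06
```

apply_moves([
  {"rx": 0, "ry": 0, "rz": 0, "dx": 0.0035, "dy": -0.0469, "dz": 0, "fingers": 0},
  {"rx": 0, "ry": 0, "rz": 0, "dx": 0.0035, "dy": -0.0469, "dz": 0, "fingers": 0},
  {"rx": 0, "ry": 0, "rz": 0, "dx": 0.0035, "dy": -0.0469, "dz": 0, "fingers": 0},
  {"rx": 0, "ry": 0, "rz": 0, "dx": 0.0035, "dy": -0.0469, "dz": 0, "fingers": 0},
  {"rx": 0, "ry": 0, "rz": 0, "dx": 0.0035, "dy": -0.0469, "dz": 0, "fingers": 0},
  {"rx": 0, "ry": 0, "rz": 0, "dx": 0.0035, "dy": -0.0469, "dz": 0, "fingers": 0},
  {"rx": 0, "ry": 0, "rz": 0, "dx": 0.0035, "dy": -0.0469, "dz": 0, "fingers": 0},
  {"rx": 0, "ry": 0, "rz": 0, "dx": 0.0035, "dy": -0.0469, "dz": 0, "fingers": 0},
  {"rx": 0, "ry": 0, "rz": 0, "dx": 0.0035, "dy": -0.0469, "dz": 0, "fingers": 0},
  {"rx": 0, "ry": 0, "rz": 0, "dx": 0.0035, "dy": -0.0469, "dz": 0, "fingers": 0},
  {"rx": 0, "ry": 0, "rz": 0, "dx": 0.0035, "dy": -0.0469, "dz": 0, "fingers": 0},
  {"rx": 0, "ry": 0, "rz": 0, "dx": 0, "dy": 0, "dz": 0, "fingers": 0},
])

```text
t: 17.0
eef_pos: [0.5173, -0.406, 0.1703]
ee_rot: [0.734, 0.679, -0.003, 0.003]
ft_force: [-0.9, -1.3, -0.1]
width: 0.998
finger_force: 0.0
```

apply_moves([
  {"rx": 0, "ry": 0, "rz": 0, "dx": 0, "dy": 0, "dz": 0, "fingers": 0},
  {"rx": 0, "ry": 0, "rz": 0, "dx": 0, "dy": 0, "dz": 0, "fingers": 0},
  {"rx": 0, "ry": 0, "rz": 0, "dx": 0, "dy": 0, "dz": 0, "fingers": 0},
  {"rx": 0, "ry": 0, "rz": 0, "dx": 0, "dy": 0, "dz": -0.035, "fingers": 0},
  {"rx": 0, "ry": 0, "rz": 0, "dx": 0, "dy": 0, "dz": -0.03, "fingers": 0},
  {"rx": 0, "ry": 0, "rz": 0, "dx": 0, "dy": 0, "dz": 0, "fingers": 0},
])

```text
t: 17.6
eef_pos: [0.518, -0.3926, 0.1016]
ee_rot: [0.73, 0.683, -0.001, -0.004]
ft_force: [-0.4, 1.0, 0.3]
width: 1.003
finger_force: 0.0
```

apply_moves([
  {"rx": 0, "ry": 0, "rz": 0, "dx": 0.001, "dy": 0, "dz": -0.03, "fingers": 0},
  {"rx": 0, "ry": 0, "rz": 0, "dx": 0, "dy": 0, "dz": -0.03, "fingers": 0},
  {"rx": 0, "ry": 0, "rz": 0, "dx": 0, "dy": 0, "dz": -0.025, "fingers": 0},
  {"rx": 0, "ry": 0, "rz": 0, "dx": 0, "dy": 0, "dz": 0, "fingers": 0},
  {"rx": 0, "ry": 0, "rz": 0, "dx": 0, "dy": 0, "dz": 0, "fingers": 0},
  {"rx": 0, "ry": 0, "rz": 0, "dx": 0, "dy": 0, "dz": 0, "fingers": 255},
  {"rx": 0, "ry": 0, "rz": 0, "dx": 0, "dy": 0, "dz": 0, "fingers": 255},
  {"rx": 0, "ry": 0, "rz": 0, "dx": 0, "dy": 0, "dz": 0, "fingers": 255},
  {"rx": 0, "ry": 0, "rz": 0, "dx": 0, "dy": 0, "dz": 0, "fingers": 255},
  {"rx": 0, "ry": 0, "rz": 0, "dx": 0, "dy": 0, "dz": 0, "fingers": 255},
  {"rx": 0, "ry": 0, "rz": 0, "dx": 0, "dy": 0, "dz": 0, "fingers": 255},
])

```text
t: 18.7
eef_pos: [0.5218, -0.3973, 0.0224]
ee_rot: [0.731, 0.682, 0.0, 0.001]
ft_force: [-1.7, 1.2, 6.5]
width: 0.618
finger_force: 30.2
```

apply_moves([
  {"rx": 0, "ry": 0, "rz": 0, "dx": 0, "dy": 0, "dz": 0.035, "fingers": 255},
  {"rx": 0, "ry": 0, "rz": 0, "dx": 0, "dy": 0, "dz": 0.05, "fingers": 255},
  {"rx": 0, "ry": 0, "rz": 0, "dx": 0, "dy": 0, "dz": 0.05, "fingers": 255},
  {"rx": 0, "ry": 0, "rz": 0, "dx": -0.005, "dy": 0.049, "dz": 0, "fingers": 255},
  {"rx": 0, "ry": 0, "rz": 0, "dx": -0.005, "dy": 0.049, "dz": 0, "fingers": 255},
  {"rx": 0, "ry": 0, "rz": 0, "dx": -0.005, "dy": 0.049, "dz": 0, "fingers": 255},
  {"rx": 0, "ry": 0, "rz": 0, "dx": -0.005, "dy": 0.049, "dz": 0, "fingers": 255},
  {"rx": 0, "ry": 0, "rz": 0, "dx": -0.005, "dy": 0.049, "dz": 0, "fingers": 255},
  {"rx": 0, "ry": 0, "rz": 0, "dx": -0.005, "dy": 0.049, "dz": 0, "fingers": 255},
  {"rx": 0, "ry": 0, "rz": 0, "dx": -0.005, "dy": 0.049, "dz": 0, "fingers": 255},
  {"rx": 0, "ry": 0, "rz": 0, "dx": -0.005, "dy": 0.049, "dz": 0, "fingers": 255},
  {"rx": 0, "ry": 0, "rz": 0, "dx": -0.005, "dy": 0.049, "dz": 0, "fingers": 255},
])

```text
t: 19.9
eef_pos: [0.4761, 0.0466, 0.156]
ee_rot: [0.731, 0.683, 0.001, 0.0]
ft_force: [1.9, 0.0, -1.6]
width: 0.611
finger_force: 32.0
```

apply_moves([
  {"rx": 0, "ry": 0, "rz": 0, "dx": 0, "dy": 0, "dz": 0, "fingers": 255},
  {"rx": 0, "ry": 0, "rz": 0, "dx": 0, "dy": 0, "dz": 0, "fingers": 255},
  {"rx": 0, "ry": 0, "rz": 0, "dx": 0, "dy": 0, "dz": 0, "fingers": 255},
  {"rx": 0, "ry": 0, "rz": 0, "dx": 0, "dy": 0, "dz": -0.04, "fingers": 255},
  {"rx": 0, "ry": 0, "rz": 0, "dx": 0, "dy": 0, "dz": -0.04, "fingers": 255},
  {"rx": 0, "ry": 0, "rz": 0, "dx": 0, "dy": 0, "dz": -0.03, "fingers": 255},
  {"rx": 0, "ry": 0, "rz": 0, "dx": 0, "dy": 0, "dz": 0, "fingers": 255},
  {"rx": 0, "ry": 0, "rz": 0, "dx": 0, "dy": 0, "dz": 0, "fingers": 255},
])

```text
t: 20.7
eef_pos: [0.4763, 0.043, 0.0456]
ee_rot: [0.732, 0.682, -0.0, 0.0]
ft_force: [0.6, -0.1, -1.4]
width: 0.619
finger_force: 32.5
```

apply_moves([
  {"rx": 0, "ry": 0, "rz": 0, "dx": 0, "dy": 0, "dz": -0.01, "fingers": 255},
  {"rx": 0, "ry": 0, "rz": 0, "dx": 0, "dy": 0, "dz": -0.005, "fingers": 255},
  {"rx": 0, "ry": 0, "rz": 0, "dx": 0, "dy": 0, "dz": -0.001, "fingers": 255},
  {"rx": 0, "ry": 0, "rz": 0, "dx": 0, "dy": 0, "dz": 0, "fingers": 255},
  {"rx": 0, "ry": 0, "rz": 0, "dx": 0, "dy": 0, "dz": 0, "fingers": 255},
])

```text
t: 21.2
eef_pos: [0.4764, 0.0448, 0.0297]
ee_rot: [0.731, 0.683, 0.0, 0.0]
ft_force: [-0.1, 0.6, -1.2]
width: 0.615
finger_force: 32.5
```

apply_moves([
  {"rx": 0, "ry": 0, "rz": 0, "dx": 0, "dy": 0, "dz": 0, "fingers": 60},
  {"rx": 0, "ry": 0, "rz": 0, "dx": 0, "dy": 0, "dz": 0, "fingers": 30},
  {"rx": 0, "ry": 0, "rz": 0, "dx": 0, "dy": 0, "dz": 0, "fingers": 0},
  {"rx": 0, "ry": 0, "rz": 0, "dx": 0, "dy": 0, "dz": 0, "fingers": 0},
  {"rx": 0, "ry": 0, "rz": 0, "dx": 0, "dy": 0, "dz": 0.02, "fingers": 0},
  {"rx": 0, "ry": 0, "rz": 0, "dx": 0, "dy": 0, "dz": 0.045, "fingers": 0},
  {"rx": 0, "ry": 0, "rz": 0, "dx": 0, "dy": 0, "dz": 0.045, "fingers": 0},
  {"rx": 0, "ry": 0, "rz": 0, "dx": 0, "dy": 0, "dz": 0.045, "fingers": 0},
  {"rx": 0, "ry": 0, "rz": 0, "dx": 0, "dy": 0, "dz": 0, "fingers": 0},
])

```text
t: 22.1
eef_pos: [0.4795, 0.0448, 0.1893]
ee_rot: [0.731, 0.682, 0.004, 0.003]
ft_force: [0.5, -0.7, -0.1]
width: 1.0
finger_force: 0.0
```

```bash
python3 -c "
from h import *
blobs()"
```

```text
101 [ 737. -178.] [25. 89.] 0.1 0.051
725 [ 605. -540.] [261.  92.] 10.7 0.032
259 [ 620. -306.] [76. 41.] 88.4 0.037
94 [ 445. -196.] [56. 56.] 45.2 0.043
601 [ 391. -437.] [ 60. 103.] 13.2 0.063
```

apply_moves([
  {"rx": 0, "ry": 0, "rz": 0, "dx": 0, "dy": -0.049, "dz": 0, "fingers": 0},
  {"rx": 0, "ry": 0, "rz": 0, "dx": 0, "dy": -0.049, "dz": 0, "fingers": 0},
  {"rx": 0, "ry": 0, "rz": 0, "dx": 0, "dy": -0.049, "dz": 0, "fingers": 0},
  {"rx": 0, "ry": 0, "rz": 0, "dx": 0, "dy": -0.049, "dz": 0, "fingers": 0},
  {"rx": 0, "ry": 0, "rz": 0, "dx": 0, "dy": -0.049, "dz": 0, "fingers": 0},
  {"rx": 0, "ry": 0, "rz": 0, "dx": 0, "dy": -0.049, "dz": 0, "fingers": 0},
  {"rx": 0, "ry": 0, "rz": 0.6, "dx": 0.047, "dy": -0.015, "dz": 0, "fingers": 0},
  {"rx": 0, "ry": 0, "rz": 0.6, "dx": 0.047, "dy": -0.02, "dz": 0, "fingers": 0},
  {"rx": 0, "ry": 0, "rz": 0.6, "dx": 0.047, "dy": -0.021, "dz": 0, "fingers": 0},
  {"rx": 0, "ry": 0, "rz": 0, "dx": 0, "dy": 0, "dz": -0.03, "fingers": 0},
  {"rx": 0, "ry": 0, "rz": 0, "dx": 0, "dy": 0, "dz": -0.03, "fingers": 0},
  {"rx": 0, "ry": 0, "rz": 0, "dx": 0, "dy": 0, "dz": -0.03, "fingers": 0},
])

```text
t: 23.35
eef_pos: [0.6138, -0.3037, 0.0909]
ee_rot: [0.72, 0.694, -0.0, -0.002]
ft_force: [0.2, 0.9, -0.4]
width: 1.001
finger_force: 0.0
```

apply_moves([
  {"rx": 0, "ry": 0, "rz": 0, "dx": 0, "dy": 0, "dz": 0, "fingers": 0},
  {"rx": 0, "ry": 0, "rz": 0, "dx": 0, "dy": 0, "dz": 0, "fingers": 0},
  {"rx": 0, "ry": 0, "rz": 0, "dx": 0, "dy": 0, "dz": 0, "fingers": 0},
])

```text
t: 23.65
eef_pos: [0.6157, -0.3048, 0.0956]
ee_rot: [0.72, 0.694, 0.0, 0.001]
ft_force: [-0.4, 0.3, -0.1]
width: 1.001
finger_force: 0.0
```

apply_moves([
  {"rx": 0, "ry": 0, "rz": 0, "dx": 0.003, "dy": 0, "dz": -0.035, "fingers": 0},
  {"rx": 0, "ry": 0, "rz": 0, "dx": 0, "dy": 0, "dz": -0.03, "fingers": 0},
  {"rx": 0, "ry": 0, "rz": 0, "dx": 0, "dy": 0, "dz": -0.02, "fingers": 0},
  {"rx": 0, "ry": 0, "rz": 0, "dx": 0, "dy": 0, "dz": -0.004, "fingers": 0},
  {"rx": 0, "ry": 0, "rz": 0, "dx": 0, "dy": 0, "dz": 0, "fingers": 0},
  {"rx": 0, "ry": 0, "rz": 0, "dx": 0, "dy": 0, "dz": 0, "fingers": 255},
  {"rx": 0, "ry": 0, "rz": 0, "dx": 0, "dy": 0, "dz": 0, "fingers": 255},
  {"rx": 0, "ry": 0, "rz": 0, "dx": 0, "dy": 0, "dz": 0, "fingers": 255},
  {"rx": 0, "ry": 0, "rz": 0, "dx": 0, "dy": 0, "dz": 0, "fingers": 255},
  {"rx": 0, "ry": 0, "rz": 0, "dx": 0, "dy": 0, "dz": 0, "fingers": 255},
  {"rx": 0, "ry": 0, "rz": 0, "dx": 0, "dy": 0, "dz": 0, "fingers": 255},
  {"rx": 0, "ry": 0, "rz": 0, "dx": 0, "dy": 0, "dz": 0, "fingers": 255},
])

```text
t: 24.85
eef_pos: [0.6186, -0.3047, 0.0065]
ee_rot: [0.72, 0.694, 0.0, 0.001]
ft_force: [-1.4, 0.8, 5.3]
width: 0.458
finger_force: 31.8
```

apply_moves([
  {"rx": 0, "ry": 0, "rz": 0, "dx": 0, "dy": 0, "dz": 0.04, "fingers": 255},
  {"rx": 0, "ry": 0, "rz": 0, "dx": 0, "dy": 0, "dz": 0.05, "fingers": 255},
  {"rx": 0, "ry": 0, "rz": 0, "dx": 0, "dy": 0, "dz": 0.05, "fingers": 255},
  {"rx": 0, "ry": 0, "rz": 0, "dx": -0.049, "dy": 0, "dz": 0, "fingers": 255},
  {"rx": 0, "ry": 0, "rz": 0, "dx": -0.049, "dy": 0, "dz": 0, "fingers": 255},
  {"rx": 0, "ry": 0, "rz": 0, "dx": -0.049, "dy": 0, "dz": 0, "fingers": 255},
  {"rx": 0, "ry": 0, "rz": -0.4, "dx": 0, "dy": 0.0457, "dz": 0, "fingers": 255},
  {"rx": 0, "ry": 0, "rz": -0.4, "dx": 0, "dy": 0.0457, "dz": 0, "fingers": 255},
  {"rx": 0, "ry": 0, "rz": -0.4, "dx": 0, "dy": 0.0457, "dz": 0, "fingers": 255},
  {"rx": 0, "ry": 0, "rz": -0.4, "dx": 0, "dy": 0.0457, "dz": 0, "fingers": 255},
  {"rx": 0, "ry": 0, "rz": -0.4, "dx": 0, "dy": 0.0457, "dz": 0, "fingers": 255},
  {"rx": 0, "ry": 0, "rz": -0.2, "dx": 0, "dy": 0.0457, "dz": 0, "fingers": 255},
])

```text
t: 26.05
eef_pos: [0.4706, -0.0284, 0.1453]
ee_rot: [0.733, 0.68, 0.0, 0.0]
ft_force: [1.4, 0.5, -0.9]
width: 0.456
finger_force: 31.3
```

apply_moves([
  {"rx": 0, "ry": 0, "rz": 0, "dx": 0, "dy": 0, "dz": 0, "fingers": 255},
  {"rx": 0, "ry": 0, "rz": 0, "dx": 0, "dy": 0, "dz": 0, "fingers": 255},
  {"rx": 0, "ry": 0, "rz": 0, "dx": 0, "dy": 0, "dz": 0, "fingers": 255},
  {"rx": 0, "ry": 0, "rz": 0, "dx": 0, "dy": 0, "dz": -0.04, "fingers": 255},
  {"rx": 0, "ry": 0, "rz": 0, "dx": 0, "dy": 0, "dz": -0.04, "fingers": 255},
  {"rx": 0, "ry": 0, "rz": 0, "dx": 0, "dy": 0, "dz": -0.03, "fingers": 255},
  {"rx": 0, "ry": 0, "rz": 0, "dx": 0, "dy": 0, "dz": 0, "fingers": 255},
  {"rx": 0, "ry": 0, "rz": 0, "dx": 0, "dy": 0, "dz": 0, "fingers": 255},
])

```text
t: 26.85
eef_pos: [0.4707, -0.0318, 0.0355]
ee_rot: [0.734, 0.679, -0.001, 0.0]
ft_force: [-0.0, 0.2, -1.1]
width: 0.46
finger_force: 31.2
```

Target TCP z is about 0.0135.

apply_moves([
  {"rx": 0, "ry": 0, "rz": 0, "dx": 0, "dy": 0, "dz": -0.012, "fingers": 255},
  {"rx": 0, "ry": 0, "rz": 0, "dx": 0, "dy": 0, "dz": -0.007, "fingers": 255},
  {"rx": 0, "ry": 0, "rz": 0, "dx": 0, "dy": 0, "dz": -0.003, "fingers": 255},
  {"rx": 0, "ry": 0, "rz": 0, "dx": 0, "dy": 0, "dz": 0, "fingers": 255},
  {"rx": 0, "ry": 0, "rz": 0, "dx": 0, "dy": 0, "dz": 0, "fingers": 255},
])

```text
t: 27.35
eef_pos: [0.471, -0.03, 0.0136]
ee_rot: [0.733, 0.68, 0.0, 0.0]
ft_force: [-0.0, 0.3, -1.0]
width: 0.458
finger_force: 31.3
```

apply_moves([
  {"rx": 0, "ry": 0, "rz": 0, "dx": 0, "dy": 0, "dz": 0, "fingers": 90},
  {"rx": 0, "ry": 0, "rz": 0, "dx": 0, "dy": 0, "dz": 0, "fingers": 50},
  {"rx": 0, "ry": 0, "rz": 0, "dx": 0, "dy": 0, "dz": 0, "fingers": 30},
  {"rx": 0, "ry": 0, "rz": 0, "dx": 0, "dy": 0, "dz": 0, "fingers": 30},
  {"rx": 0, "ry": 0, "rz": 0, "dx": 0, "dy": 0, "dz": 0.02, "fingers": 30},
  {"rx": 0, "ry": 0, "rz": 0, "dx": 0, "dy": 0, "dz": 0.045, "fingers": 30},
  {"rx": 0, "ry": 0, "rz": 0, "dx": 0, "dy": 0, "dz": 0.045, "fingers": 30},
  {"rx": 0, "ry": 0, "rz": 0, "dx": 0, "dy": 0, "dz": 0.045, "fingers": 30},
  {"rx": 0, "ry": 0, "rz": 0, "dx": -0.02, "dy": -0.04, "dz": 0.03, "fingers": 30},
  {"rx": 0, "ry": 0, "rz": 0, "dx": -0.02, "dy": -0.04, "dz": 0.03, "fingers": 30},
  {"rx": 0, "ry": 0, "rz": 0, "dx": -0.01, "dy": -0.04, "dz": 0.03, "fingers": 30},
])

```text
t: 28.45
eef_pos: [0.4216, -0.1442, 0.2546]
ee_rot: [0.733, 0.68, -0.0, -0.001]
ft_force: [1.3, -0.4, 0.1]
width: 0.883
finger_force: 0.0
```

```bash
python3 - <<'E'
from h import *
import pickle
t=eyes.snapshot("top"); pickle.dump(t,open("t1.pkl","wb"))
a=cv2.resize(t["color"][160:300,220:420,::-1],None,fx=3.8,fy=3.8,interpolation=cv2.INTER_CUBIC); cv2.imwrite("pics/t1.png",a)
print(manip.sense()["eef_pos"]); blobs()
E
```

```text
[ 0.42222553 -0.15342424  0.25885851]
100 [ 737. -179.] [25. 92.] 0.2 0.053
717 [ 604. -517.] [ 93. 260.] 89.7 0.033
2345 [ 392. -136.] [ 87. 195.] 70.9 0.812
599 [ 390. -437.] [ 60. 102.] 12.8 0.061
```

View pics/t1.png

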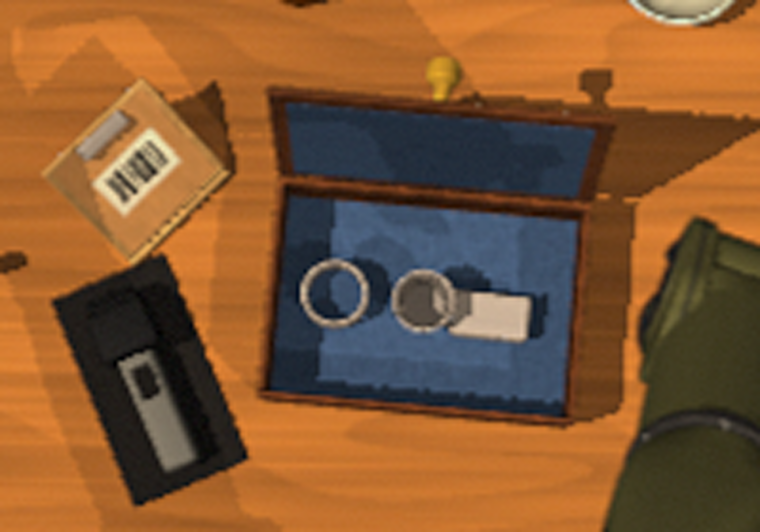

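Top view: cuff at (335,293), beaker (423,300) and trinket (495,315) all lie inside the open case, and the scanner is straight on its pad. Next I'll go around behind the lid with shut fingers.

apply_moves([
  {"rx": 0, "ry": 0, "rz": 8.18, "dx": 0.0217, "dy": -0.0106, "dz": 0, "fingers": 255},
  {"rx": 0, "ry": 0, "rz": 8.18, "dx": 0.0217, "dy": -0.0106, "dz": 0, "fingers": 255},
  {"rx": 0, "ry": 0, "rz": 8.18, "dx": 0.0217, "dy": -0.0106, "dz": 0, "fingers": 255},
  {"rx": 0, "ry": 0, "rz": 8.18, "dx": 0.0217, "dy": -0.0106, "dz": 0, "fingers": 255},
  {"rx": 0, "ry": 0, "rz": 8.18, "dx": 0.0217, "dy": -0.0106, "dz": 0, "fingers": 255},
  {"rx": 0, "ry": 0, "rz": 8.18, "dx": 0.0217, "dy": -0.0106, "dz": 0, "fingers": 255},
  {"rx": 0, "ry": 0, "rz": 8.18, "dx": 0.0217, "dy": -0.0106, "dz": 0, "fingers": 255},
  {"rx": 0, "ry": 0, "rz": 8.18, "dx": 0.0217, "dy": -0.0106, "dz": 0, "fingers": 255},
  {"rx": 0, "ry": 0, "rz": 8.18, "dx": 0.0217, "dy": -0.0106, "dz": 0, "fingers": 255},
  {"rx": 0, "ry": 0, "rz": 8.18, "dx": 0.0217, "dy": -0.0106, "dz": 0, "fingers": 255},
  {"rx": 0, "ry": 0, "rz": 8.18, "dx": 0.0217, "dy": -0.0106, "dz": 0, "fingers": 255},
  {"rx": 0, "ry": 0, "rz": 0, "dx": 0, "dy": 0, "dz": 0, "fingers": 255},
])

```text
t: 29.75
eef_pos: [0.6643, -0.2608, 0.2516]
ee_rot: [0.037, 0.999, 0.0, 0.0]
ft_force: [1.1, -0.4, 0.2]
width: -0.004
finger_force: 0.0
```

apply_moves([
  {"rx": 0, "ry": 0, "rz": 0, "dx": 0, "dy": 0, "dz": 0, "fingers": 255},
  {"rx": 0, "ry": 0, "rz": 0, "dx": 0, "dy": 0, "dz": 0, "fingers": 255},
  {"rx": 0, "ry": 0, "rz": 0, "dx": 0, "dy": 0, "dz": 0, "fingers": 255},
])

```text
t: 30.05
eef_pos: [0.662, -0.2595, 0.2536]
ee_rot: [0.038, 0.999, 0.0, -0.0]
ft_force: [0.5, -0.6, -0.4]
width: 0.001
finger_force: 0.0
```

apply_moves([
  {"rx": 0, "ry": 0, "rz": 0, "dx": 0.003, "dy": 0.03, "dz": 0, "fingers": 255},
  {"rx": 0, "ry": 0, "rz": 0, "dx": 0, "dy": 0.04, "dz": 0, "fingers": 255},
  {"rx": 0, "ry": 0, "rz": 0, "dx": 0, "dy": 0.04, "dz": -0.01, "fingers": 255},
  {"rx": 0, "ry": 0, "rz": 0, "dx": 0, "dy": 0.04, "dz": -0.01, "fingers": 255},
  {"rx": 0, "ry": 0, "rz": 0, "dx": 0, "dy": 0.04, "dz": -0.01, "fingers": 255},
  {"rx": 0, "ry": 0, "rz": 0, "dx": 0, "dy": 0.04, "dz": 0, "fingers": 255},
  {"rx": 0, "ry": 0, "rz": 0, "dx": 0, "dy": 0.02, "dz": 0, "fingers": 255},
  {"rx": 0, "ry": 0, "rz": 0, "dx": 0, "dy": 0, "dz": 0, "fingers": 255},
  {"rx": 0, "ry": 0, "rz": 0, "dx": 0, "dy": 0, "dz": 0, "fingers": 255},
  {"rx": 0, "ry": 0, "rz": 0, "dx": 0, "dy": 0, "dz": 0, "fingers": 255},
])

```text
t: 31.05
eef_pos: [0.6655, -0.0128, 0.2236]
ee_rot: [0.039, 0.999, -0.001, 0.0]
ft_force: [0.3, 0.0, -0.0]
width: 0.002
finger_force: 0.0
```

apply_moves([
  {"rx": 0, "ry": 0, "rz": 0, "dx": -0.006, "dy": 0, "dz": 0, "fingers": 255},
  {"rx": 0, "ry": 0, "rz": 0, "dx": -0.006, "dy": 0, "dz": 0, "fingers": 255},
  {"rx": 0, "ry": 0, "rz": 0, "dx": -0.006, "dy": 0, "dz": 0, "fingers": 255},
  {"rx": 0, "ry": 0, "rz": 0, "dx": -0.006, "dy": 0, "dz": 0, "fingers": 255},
  {"rx": 0, "ry": 0, "rz": 0, "dx": -0.006, "dy": 0, "dz": 0, "fingers": 255},
  {"rx": 0, "ry": 0, "rz": 0, "dx": -0.006, "dy": 0, "dz": 0, "fingers": 255},
  {"rx": 0, "ry": 0, "rz": 0, "dx": -0.006, "dy": 0, "dz": 0, "fingers": 255},
  {"rx": 0, "ry": 0, "rz": 0, "dx": -0.006, "dy": 0, "dz": 0, "fingers": 255},
  {"rx": 0, "ry": 0, "rz": 0, "dx": -0.006, "dy": 0, "dz": 0, "fingers": 255},
])

```text
t: 31.95
eef_pos: [0.6121, -0.0101, 0.2239]
ee_rot: [0.038, 0.999, 0.0, 0.001]
ft_force: [2.2, 0.6, 0.6]
width: 0.001
finger_force: 0.0
```

apply_moves([
  {"rx": 0, "ry": 0, "rz": 0, "dx": -0.006, "dy": 0, "dz": 0, "fingers": 255},
  {"rx": 0, "ry": 0, "rz": 0, "dx": -0.006, "dy": 0, "dz": 0, "fingers": 255},
  {"rx": 0, "ry": 0, "rz": 0, "dx": -0.006, "dy": 0, "dz": 0, "fingers": 255},
  {"rx": 0, "ry": 0, "rz": 0, "dx": -0.006, "dy": 0, "dz": 0, "fingers": 255},
  {"rx": 0, "ry": 0, "rz": 0, "dx": -0.0062, "dy": 0, "dz": -0.0005, "fingers": 255},
  {"rx": 0, "ry": 0, "rz": 0, "dx": -0.0062, "dy": 0, "dz": -0.0005, "fingers": 255},
  {"rx": 0, "ry": 0, "rz": 0, "dx": -0.0062, "dy": 0, "dz": -0.0005, "fingers": 255},
  {"rx": 0, "ry": 0, "rz": 0, "dx": -0.0062, "dy": 0, "dz": -0.0005, "fingers": 255},
  {"rx": 0, "ry": 0, "rz": 0, "dx": -0.0062, "dy": 0, "dz": -0.0005, "fingers": 255},
  {"rx": 0, "ry": 0, "rz": 0, "dx": -0.0062, "dy": 0, "dz": -0.0005, "fingers": 255},
])

```text
t: 32.95
eef_pos: [0.5498, -0.0101, 0.2203]
ee_rot: [0.038, 0.999, 0.0, -0.0]
ft_force: [2.3, 1.6, -0.3]
width: 0.002
finger_force: 0.9
```

apply_moves([
  {"rx": 0, "ry": 0, "rz": 0, "dx": -0.0059, "dy": 0, "dz": -0.002, "fingers": 255},
  {"rx": 0, "ry": 0, "rz": 0, "dx": -0.0059, "dy": 0, "dz": -0.002, "fingers": 255},
  {"rx": 0, "ry": 0, "rz": 0, "dx": -0.0059, "dy": 0, "dz": -0.002, "fingers": 255},
  {"rx": 0, "ry": 0, "rz": 0, "dx": -0.0059, "dy": 0, "dz": -0.002, "fingers": 255},
  {"rx": 0, "ry": 0, "rz": 0, "dx": -0.0059, "dy": 0, "dz": -0.002, "fingers": 255},
  {"rx": 0, "ry": 0, "rz": 0, "dx": -0.0059, "dy": 0, "dz": -0.002, "fingers": 255},
  {"rx": 0, "ry": 0, "rz": 0, "dx": -0.0051, "dy": 0, "dz": -0.0035, "fingers": 255},
  {"rx": 0, "ry": 0, "rz": 0, "dx": -0.0051, "dy": 0, "dz": -0.0035, "fingers": 255},
  {"rx": 0, "ry": 0, "rz": 0, "dx": -0.0051, "dy": 0, "dz": -0.0035, "fingers": 255},
  {"rx": 0, "ry": 0, "rz": 0, "dx": -0.0051, "dy": 0, "dz": -0.0035, "fingers": 255},
  {"rx": 0, "ry": 0, "rz": 0, "dx": -0.0051, "dy": 0, "dz": -0.0035, "fingers": 255},
  {"rx": 0, "ry": 0, "rz": 0, "dx": -0.0051, "dy": 0, "dz": -0.0035, "fingers": 255},
])

```text
t: 34.15
eef_pos: [0.4841, -0.0102, 0.1871]
ee_rot: [0.038, 0.999, 0.0, 0.0]
ft_force: [1.6, 0.4, 0.1]
width: 0.004
finger_force: 0.6
```

```bash
cat >> h.py <<'E'
def lid():
    s=eyes.snapshot("scene"); p=cloud(s).reshape(-1,3)
    C=np.array([.5717,.0373,.080]); ex=np.array([.997,-.075,0]); ey=np.array([.075,.997,0])
    d=p-C; x,y,z=d@ex,d@ey,d[:,2]
    for y0,y1 in ((-.125,-.09),(.08,.125)):
        k=(y>y0)&(y<y1)&(np.hypot(x,z)<.2)&(np.hypot(x,z)>.04)&(z>-.005)
        a=np.degrees(np.arctan2(z[k],-x[k])); print("lid angle",k.sum(),np.percentile(a,[10,50,90]).round(1) if k.sum() else 0)
E
python3 -c "
from h import *
lid(); print(manip.sense()['q'])"
```

```text
lid angle 609 [48.2 50.6 56. ]
lid angle 1019 [48.2 50.4 56.6]
[ 0.09198024  0.5861729  -0.25912697  2.02873754  0.26970384  0.56113322
  1.13994687]
```

apply_moves([
  {"rx": 0, "ry": 0, "rz": 0, "dx": -0.0041, "dy": 0, "dz": -0.0048, "fingers": 255},
  {"rx": 0, "ry": 0, "rz": 0, "dx": -0.0041, "dy": 0, "dz": -0.0048, "fingers": 255},
  {"rx": 0, "ry": 0, "rz": 0, "dx": -0.0041, "dy": 0, "dz": -0.0048, "fingers": 255},
  {"rx": 0, "ry": 0, "rz": 0, "dx": -0.0041, "dy": 0, "dz": -0.0048, "fingers": 255},
  {"rx": 0, "ry": 0, "rz": 0, "dx": -0.0041, "dy": 0, "dz": -0.0048, "fingers": 255},
  {"rx": 0, "ry": 0, "rz": 0, "dx": -0.0041, "dy": 0, "dz": -0.0048, "fingers": 255},
  {"rx": 0, "ry": 0, "rz": 0, "dx": -0.0027, "dy": 0, "dz": -0.0056, "fingers": 255},
  {"rx": 0, "ry": 0, "rz": 0, "dx": -0.0027, "dy": 0, "dz": -0.0056, "fingers": 255},
  {"rx": 0, "ry": 0, "rz": 0, "dx": -0.0027, "dy": 0, "dz": -0.0056, "fingers": 255},
  {"rx": 0, "ry": 0, "rz": 0, "dx": -0.0027, "dy": 0, "dz": -0.0056, "fingers": 255},
  {"rx": 0, "ry": 0, "rz": 0, "dx": -0.0027, "dy": 0, "dz": -0.0056, "fingers": 255},
  {"rx": 0, "ry": 0, "rz": 0, "dx": -0.0027, "dy": 0, "dz": -0.0056, "fingers": 255},
])

```text
t: 35.4
eef_pos: [0.4438, -0.0101, 0.1246]
ee_rot: [0.038, 0.999, 0.0, 0.0]
ft_force: [1.5, -0.6, 1.4]
width: -0.002
finger_force: 0.4
```

apply_moves([
  {"rx": 0, "ry": 0, "rz": 0, "dx": -0.0007, "dy": 0, "dz": -0.0035, "fingers": 255},
  {"rx": 0, "ry": 0, "rz": 0, "dx": -0.0007, "dy": 0, "dz": -0.0035, "fingers": 255},
  {"rx": 0, "ry": 0, "rz": 0, "dx": -0.0007, "dy": 0, "dz": -0.0035, "fingers": 255},
  {"rx": 0, "ry": 0, "rz": 0, "dx": -0.0007, "dy": 0, "dz": -0.0035, "fingers": 255},
  {"rx": 0, "ry": 0, "rz": 0, "dx": -0.0007, "dy": 0, "dz": -0.0035, "fingers": 255},
  {"rx": 0, "ry": 0, "rz": 0, "dx": -0.0007, "dy": 0, "dz": -0.0035, "fingers": 255},
  {"rx": 0, "ry": 0, "rz": 0, "dx": -0.0007, "dy": 0, "dz": -0.0035, "fingers": 255},
  {"rx": 0, "ry": 0, "rz": 0, "dx": -0.0007, "dy": 0, "dz": -0.0035, "fingers": 255},
  {"rx": 0, "ry": 0, "rz": 0, "dx": -0.0007, "dy": 0, "dz": -0.0035, "fingers": 255},
])

```text
t: 36.3
eef_pos: [0.4377, -0.0101, 0.0933]
ee_rot: [0.038, 0.999, 0.0, 0.0]
ft_force: [-0.1, 0.0, 1.1]
width: -0.0
finger_force: 0.3
```

```bash
python3 -c "
from h import *
lid()"
```

```text
lid angle 492 [ 5.   8.3 40.1]
lid angle 601 [ 4.7  7.4 16. ]
```

apply_moves([
  {"rx": 0, "ry": 0, "rz": 0, "dx": 0, "dy": 0, "dz": -0.002, "fingers": 255},
  {"rx": 0, "ry": 0, "rz": 0, "dx": 0, "dy": 0, "dz": -0.002, "fingers": 255},
  {"rx": 0, "ry": 0, "rz": 0, "dx": 0, "dy": 0, "dz": -0.001, "fingers": 255},
  {"rx": 0, "ry": 0, "rz": 0, "dx": 0, "dy": 0, "dz": 0, "fingers": 255},
])

```text
t: 36.75
eef_pos: [0.4371, -0.0103, 0.0886]
ee_rot: [0.038, 0.999, -0.0, -0.0]
ft_force: [0.2, 0.4, 1.4]
width: 0.001
finger_force: 0.5
```

apply_moves([
  {"rx": 0, "ry": 0, "rz": 0, "dx": 0, "dy": 0, "dz": -0.001, "fingers": 255},
  {"rx": 0, "ry": 0, "rz": 0, "dx": 0, "dy": 0, "dz": 0, "fingers": 255},
  {"rx": 0, "ry": 0, "rz": 0, "dx": 0, "dy": 0, "dz": 0, "fingers": 255},
])

```text
t: 37.05
eef_pos: [0.4371, -0.0103, 0.0884]
ee_rot: [0.038, 0.999, -0.0, 0.0]
ft_force: [-2.5, 1.3, 13.9]
width: -0.001
finger_force: 7.0
```

apply_moves([
  {"rx": 0, "ry": 0, "rz": 0, "dx": 0, "dy": 0, "dz": 0.02, "fingers": 255},
  {"rx": 0, "ry": 0, "rz": 0, "dx": 0, "dy": 0, "dz": 0.05, "fingers": 255},
  {"rx": 0, "ry": 0, "rz": 0, "dx": 0, "dy": 0, "dz": 0.05, "fingers": 255},
  {"rx": 0, "ry": 0, "rz": 0, "dx": 0, "dy": 0, "dz": 0.02, "fingers": 0},
  {"rx": 0, "ry": 0, "rz": 4.7, "dx": -0.0077, "dy": 0.0459, "dz": 0, "fingers": 0},
  {"rx": 0, "ry": 0, "rz": 4.7, "dx": -0.0077, "dy": 0.0459, "dz": 0, "fingers": 0},
  {"rx": 0, "ry": 0, "rz": 4.7, "dx": -0.0077, "dy": 0.0459, "dz": 0, "fingers": 0},
  {"rx": 0, "ry": 0, "rz": 4.7, "dx": -0.0077, "dy": 0.0459, "dz": 0, "fingers": 0},
  {"rx": 0, "ry": 0, "rz": 4.7, "dx": -0.0077, "dy": 0.0459, "dz": 0, "fingers": 0},
  {"rx": 0, "ry": 0, "rz": 4.7, "dx": -0.0077, "dy": 0.0459, "dz": 0, "fingers": 0},
  {"rx": 0, "ry": 0, "rz": 0, "dx": 0, "dy": 0, "dz": 0, "fingers": 0},
  {"rx": 0, "ry": 0, "rz": 0, "dx": 0, "dy": 0, "dz": 0, "fingers": 0},
])

```text
t: 38.25
eef_pos: [0.3906, 0.266, 0.2273]
ee_rot: [-0.208, 0.978, 0.0, -0.0]
ft_force: [0.1, 0.3, -1.1]
width: 0.997
finger_force: 0.0
```

apply_moves([
  {"rx": 0, "ry": 0, "rz": 0, "dx": 0, "dy": 0, "dz": 0, "fingers": 0},
  {"rx": 0, "ry": 0, "rz": 0, "dx": 0, "dy": 0, "dz": 0, "fingers": 0},
  {"rx": 0, "ry": 0, "rz": 0, "dx": 0, "dy": 0, "dz": 0, "fingers": 0},
])

```text
t: 38.55
eef_pos: [0.3915, 0.2638, 0.2275]
ee_rot: [-0.206, 0.979, -0.0, -0.0]
ft_force: [-0.2, -0.3, -0.4]
width: 0.998
finger_force: 0.0
```

```bash
python3 - <<'E'
from h import *
import pickle
s=wsnap("w5"); t=eyes.snapshot("top"); pickle.dump(t,open("t2.pkl","wb"))
a=cv2.resize(s["color"][...,::-1],(480,360)); b=cv2.resize(t["color"][180:280,280:390,::-1],(320,291),interpolation=cv2.INTER_CUBIC)
o=np.zeros((360,800,3),np.uint8); o[:,:480]=a; o[:291,480:]=b; cv2.imwrite("pics/w5t.png",o); print(s["pos"],s["rot"].round(3).tolist()); lid()
P=cloud(t); k=(abs(P[...,0]-.477)<.08)&(abs(P[...,1]-.044)<.11); k[:, :]&=(P[...,2]>.05); print("lid z",np.percentile(P[k][:,2],[5,50,95]))
E
```

```text
[0.39153716 0.26376368 0.22752862] [[-0.915, -0.402, 0.0], [-0.402, 0.915, -0.001], [0.0, -0.001, -1.0]]
lid angle 369 [ 2.7  4.9 10.3]
lid angle 570 [ 2.9  5.2 16.1]
lid z [0.08093754 0.08788579 0.09553617]
```

View pics/w5t.png

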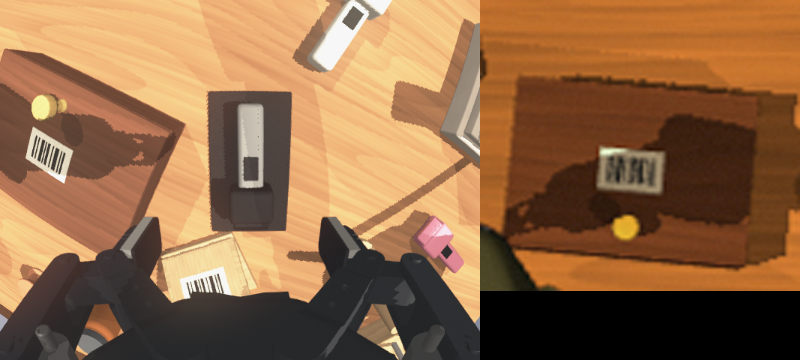

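The wrist view shows the scanner unmoved and straight on its pad (tail mid at about (335,137), handle front at about (333,249) in full pixels). Top crop: the lid is flat shut, label centre at about crop (151,170).

```bash
python3 - <<'E'
from h import *
import pickle
np.set_printoptions(suppress=True,precision=4)
s=pickle.load(open("w5.pkl","rb")); t=pickle.load(open("t2.pkl","rb"))
a=wray(s,[(334.7,138),(333.5,249)],.038); print("handle",a,np.degrees(np.arctan2(*(a[1]-a[0])[1::-1])))
print("pad",wray(s,[(276,122),(389,122),(279,304),(378,307)],.004).mean(0))
print("lid label wrist",wray(s,[(64.5,206)],.088),"top",ray2z(t,[(331.6,238.1)],.088))
I=t["color"][225:252,315:350].astype(int); m=(I[...,2]>0.6*I[...,0])&(I[...,0]>90)
m=cv2.morphologyEx(m.astype(np.uint8),cv2.MORPH_CLOSE,np.ones((3,5),np.uint8)); k,l,st,ce=cv2.connectedComponentsWithStats(m); i=1+st[1:,4].argmax()
y,x=np.where(l==i); r=cv2.minAreaRect(np.c_[x,y].astype(np.float32)); px=np.array(r[0])+[315,225]; print(r,px,ray2z(t,[px],.088))
print("from case model",np.array([.5717,.0373])-.095*np.array([.997,-.075]))
E
```

```text
handle [[0.3297 0.2508 0.038 ]
 [0.4243 0.292  0.038 ]] 23.513582543933293
pad [0.4058 0.282  0.004 ]
lid label wrist [[0.4733 0.0418 0.088 ]] top [[0.4745 0.0424 0.088 ]]
((16.393104553222656, 13.282759666442871), (22.256189346313477, 14.28382396697998), 4.763641834259033) [331.3931 238.2828] [[0.4739 0.043  0.088 ]]
from case model [0.477  0.0444]
```

apply_moves([
  {"rx": 0, "ry": 0, "rz": 0, "dx": 0.0045, "dy": 0.0162, "dz": 0, "fingers": 0},
  {"rx": 0, "ry": 0, "rz": 0, "dx": 0, "dy": 0, "dz": -0.045, "fingers": 0},
  {"rx": 0, "ry": 0, "rz": 0, "dx": 0, "dy": 0, "dz": -0.045, "fingers": 0},
  {"rx": 0, "ry": 0, "rz": 0, "dx": 0, "dy": 0, "dz": -0.045, "fingers": 0},
  {"rx": 0, "ry": 0, "rz": 0, "dx": 0, "dy": 0, "dz": -0.035, "fingers": 0},
  {"rx": 0, "ry": 0, "rz": 0, "dx": 0, "dy": 0, "dz": -0.025, "fingers": 0},
  {"rx": 0, "ry": 0, "rz": 0, "dx": 0, "dy": 0, "dz": -0.015, "fingers": 0},
  {"rx": 0, "ry": 0, "rz": 0, "dx": 0, "dy": 0, "dz": -0.008, "fingers": 0},
  {"rx": 0, "ry": 0, "rz": 0, "dx": 0, "dy": 0, "dz": 0, "fingers": 0},
  {"rx": 0, "ry": 0, "rz": 0, "dx": 0, "dy": 0, "dz": 0, "fingers": 0},
], newtons=60)

```text
t: 39.7
eef_pos: [0.396, 0.2816, 0.0101]
ee_rot: [-0.207, 0.978, 0.0, 0.0]
ft_force: [-0.0, 0.2, -0.5]
width: 0.998
finger_force: 0.0
```

apply_moves([
  {"rx": 0, "ry": 0, "rz": 0, "dx": 0, "dy": 0, "dz": 0, "fingers": 255},
  {"rx": 0, "ry": 0, "rz": 0, "dx": 0, "dy": 0, "dz": 0, "fingers": 255},
  {"rx": 0, "ry": 0, "rz": 0, "dx": 0, "dy": 0, "dz": 0, "fingers": 255},
  {"rx": 0, "ry": 0, "rz": 0, "dx": 0, "dy": 0, "dz": 0, "fingers": 255},
  {"rx": 0, "ry": 0, "rz": 0, "dx": 0, "dy": 0, "dz": 0, "fingers": 255},
  {"rx": 0, "ry": 0, "rz": 0, "dx": 0, "dy": 0, "dz": 0, "fingers": 255},
  {"rx": 0, "ry": 0, "rz": 0, "dx": 0, "dy": 0, "dz": 0, "fingers": 255},
  {"rx": 0, "ry": 0, "rz": 0, "dx": 0, "dy": 0, "dz": 0, "fingers": 255},
])

```text
t: 40.5
eef_pos: [0.3959, 0.2815, 0.0102]
ee_rot: [-0.207, 0.978, 0.0, 0.0]
ft_force: [-0.6, -0.2, 5.0]
width: 0.365
finger_force: 60.3
```

apply_moves([
  {"rx": 0, "ry": 0, "rz": 0, "dx": 0, "dy": 0, "dz": 0.02, "fingers": 255},
  {"rx": 0, "ry": 0, "rz": 0, "dx": 0, "dy": 0, "dz": 0.05, "fingers": 255},
  {"rx": 0, "ry": 0, "rz": 0, "dx": 0, "dy": 0, "dz": 0.05, "fingers": 255},
  {"rx": 0, "ry": 0, "rz": 0, "dx": 0, "dy": 0, "dz": 0.05, "fingers": 255},
  {"rx": 0, "ry": 0, "rz": 0, "dx": 0, "dy": 0, "dz": 0.05, "fingers": 255},
  {"rx": 0, "ry": 0, "rz": 0, "dx": 0, "dy": 0, "dz": 0.03, "fingers": 255},
  {"rx": 0, "ry": 0, "rz": -5.6, "dx": 0.0008, "dy": -0.0466, "dz": 0, "fingers": 255},
  {"rx": 0, "ry": 0, "rz": -5.6, "dx": 0.0008, "dy": -0.0466, "dz": 0, "fingers": 255},
  {"rx": 0, "ry": 0, "rz": -5.6, "dx": 0.0008, "dy": -0.0466, "dz": 0, "fingers": 255},
  {"rx": 0, "ry": 0, "rz": -5.6, "dx": 0.0008, "dy": -0.0466, "dz": 0, "fingers": 255},
  {"rx": 0, "ry": 0, "rz": -5.6, "dx": 0.0008, "dy": -0.0466, "dz": 0, "fingers": 255},
  {"rx": 0, "ry": 0, "rz": 0, "dx": 0, "dy": 0, "dz": 0, "fingers": 255},
])

```text
t: 41.7
eef_pos: [0.3978, 0.0409, 0.259]
ee_rot: [0.043, 0.999, -0.003, -0.002]
ft_force: [-0.5, -0.4, -1.5]
width: 0.361
finger_force: 60.2
```

apply_moves([
  {"rx": 0.4, "ry": 5, "rz": 0, "dx": 0, "dy": 0, "dz": 0, "fingers": 255},
  {"rx": 0.4, "ry": 5, "rz": 0, "dx": 0, "dy": 0, "dz": 0, "fingers": 255},
  {"rx": 0.4, "ry": 5, "rz": 0, "dx": 0, "dy": 0, "dz": 0, "fingers": 255},
  {"rx": 0.4, "ry": 5, "rz": 0, "dx": 0, "dy": 0, "dz": 0, "fingers": 255},
  {"rx": 0.4, "ry": 5, "rz": 0, "dx": 0, "dy": 0, "dz": 0, "fingers": 255},
  {"rx": 0.4, "ry": 5, "rz": 0, "dx": 0, "dy": 0, "dz": 0, "fingers": 255},
  {"rx": 0.4, "ry": 5, "rz": 0, "dx": 0, "dy": 0, "dz": 0, "fingers": 255},
  {"rx": 0.4, "ry": 4.9, "rz": 0, "dx": 0, "dy": 0, "dz": 0, "fingers": 255},
  {"rx": 0, "ry": 0, "rz": 0, "dx": 0, "dy": 0, "dz": 0, "fingers": 255},
  {"rx": 0, "ry": 0, "rz": 0, "dx": 0, "dy": 0, "dz": 0, "fingers": 255},
])

```text
t: 42.7
eef_pos: [0.3994, 0.0486, 0.2591]
ee_rot: [0.034, 0.939, 0.015, -0.342]
ft_force: [0.3, 0.3, -1.6]
width: 0.364
finger_force: 60.2
```

```bash
cat > win.py <<'E'
from h import *
np.set_printoptions(suppress=True,precision=4)
s=manip.sense(); R=Ro.from_quat(s["ee_rot"]).as_matrix()
# scanner axes: nose=-tool x, up=-tool z
n,u=-R[:,0],-R[:,2]; w=s["eef_pos"]+.084*n+.016*u; c,sn=np.cos(np.radians(50)),np.sin(np.radians(50)); b=c*n-sn*u
k=(.088-w[2])/b[2]; print("tcp",s["eef_pos"],"win",w,"beam",b,"off deg",np.degrees(np.arccos(-b[2])),"hit",w+k*b,"dist",k,"q",s["q"])
E
python3 win.py
```

```text
tcp [0.3994 0.0486 0.2591] win [0.4739 0.0434 0.2174] beam [ 0.0007  0.0053 -1.    ] off deg 0.3049626494601962 hit [0.474  0.0441 0.088 ] dist 0.12940378676536546 q [ 0.0918  0.7539 -0.3928  1.6441  0.0289  1.4487  1.1925]
```

apply_moves([
  {"rx": 0, "ry": 0, "rz": 0, "dx": 0, "dy": 0, "dz": -0.01, "fingers": 255},
  {"rx": 0, "ry": 0, "rz": 0, "dx": 0, "dy": -0.001, "dz": -0.01, "fingers": 255},
  {"rx": 0, "ry": 0, "rz": 0, "dx": 0, "dy": 0, "dz": -0.006, "fingers": 255},
  {"rx": 0, "ry": 0, "rz": 0, "dx": 0, "dy": 0, "dz": -0.0035, "fingers": 255},
  {"rx": 0, "ry": 0, "rz": 0, "dx": 0, "dy": 0, "dz": 0, "fingers": 255},
  {"rx": 0, "ry": 0, "rz": 0, "dx": 0, "dy": 0, "dz": 0, "fingers": 255},
  {"rx": 0, "ry": 0, "rz": 0, "dx": 0, "dy": 0, "dz": 0, "fingers": 255},
  {"rx": 0, "ry": 0, "rz": 0, "dx": 0, "dy": 0, "dz": 0, "fingers": 255},
  {"rx": 0, "ry": 0, "rz": 0, "dx": 0, "dy": 0, "dz": 0, "fingers": 255},
  {"rx": 0, "ry": 0, "rz": 0, "dx": 0, "dy": 0, "dz": 0, "fingers": 255},
  {"rx": 0, "ry": 0, "rz": 0, "dx": 0, "dy": 0, "dz": 0, "fingers": 255},
  {"rx": 0, "ry": 0, "rz": 0, "dx": 0, "dy": 0, "dz": 0, "fingers": 255},
])

```text
t: 43.9
eef_pos: [0.3996, 0.0474, 0.2301]
ee_rot: [0.034, 0.939, 0.015, -0.342]
ft_force: [-0.1, 0.2, -2.1]
width: 0.367
finger_force: 60.2
```

apply_moves([
  {"rx": 0, "ry": 0, "rz": 0, "dx": 0, "dy": 0, "dz": 0, "fingers": 255},
  {"rx": 0, "ry": 0, "rz": 0, "dx": 0, "dy": 0, "dz": 0, "fingers": 255},
  {"rx": 0, "ry": 0, "rz": 0, "dx": 0, "dy": 0, "dz": 0, "fingers": 255},
  {"rx": 0, "ry": 0, "rz": 0, "dx": 0, "dy": 0, "dz": 0, "fingers": 255},
  {"rx": 0, "ry": 0, "rz": 0, "dx": 0, "dy": 0, "dz": 0, "fingers": 255},
  {"rx": 0, "ry": 0, "rz": 0, "dx": 0, "dy": 0, "dz": 0, "fingers": 255},
  {"rx": 0, "ry": 0, "rz": 0, "dx": 0, "dy": 0, "dz": 0, "fingers": 255},
  {"rx": 0, "ry": 0, "rz": 0, "dx": 0, "dy": 0, "dz": 0, "fingers": 255},
])

```text
t: 44.7
eef_pos: [0.3996, 0.0474, 0.2301]
ee_rot: [0.034, 0.939, 0.015, -0.342]
ft_force: [0.0, 0.3, -2.0]
width: 0.363
finger_force: 60.2
```

```bash
python3 win.py; python3 - <<'E'
from h import *
np.set_printoptions(suppress=True,precision=4)
st=manip.sense(); R=Ro.from_quat(st["ee_rot"]).as_matrix()
s=eyes.snapshot("scene"); Q=cloud(s).reshape(-1,3)-st["eef_pos"]; a,b,c=-Q@R[:,0],Q@R[:,1],-Q@R[:,2]
k=(a>.04)&(a<.12)&(abs(b)<.045)&(c>-.02)&(c<.06); print(k.sum(),np.percentile(a[k],[2,98]),np.percentile(b[k],[2,98]))
t=k&(c>.034)&(a<.085)
A=np.c_[a[t],b[t],np.ones(t.sum())]; print("top face c=",np.linalg.lstsq(A,c[t],rcond=None)[0],np.median(c[t]),t.sum())
wsnap("w6")
E
```

```text
tcp [0.3996 0.0474 0.2301] win [0.474  0.0421 0.1883] beam [-0.0001  0.0053 -1.    ] off deg 0.30297116778898747 hit [0.474  0.0426 0.088 ] dist 0.1002755875569689 q [ 0.0908  0.793  -0.3876  1.6666  0.0427  1.3904  1.1934]
425 [0.0412 0.0902] [-0.0224  0.031 ]
top face c= [-0.0771 -0.0323  0.0465] 0.041465118604101694 312
```

View pics/w6.png

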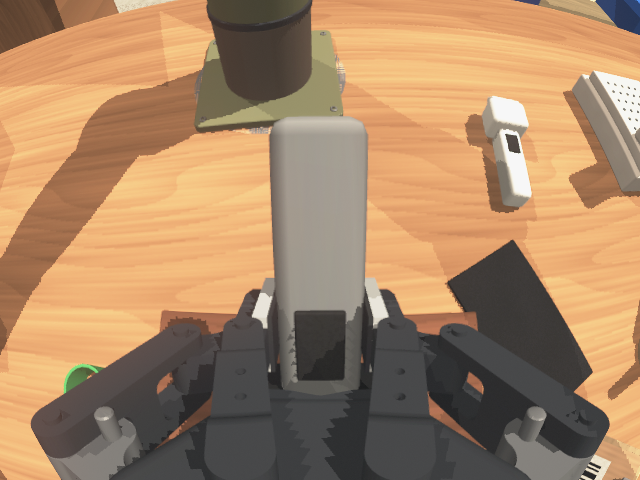

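The wrist view shows the scanner still straight in the grip, tail at (320,117), the same as in the first hold. The lid scan was held for over a second. Now I'll return the scanner.

apply_moves([
  {"rx": 0, "ry": 0, "rz": 0, "dx": 0, "dy": 0, "dz": 0.02, "fingers": 255},
  {"rx": 0, "ry": 0, "rz": 0, "dx": 0, "dy": 0, "dz": 0.02, "fingers": 255},
  {"rx": -0.4, "ry": -5, "rz": 0, "dx": 0, "dy": 0, "dz": 0, "fingers": 255},
  {"rx": -0.4, "ry": -5, "rz": 0, "dx": 0, "dy": 0, "dz": 0, "fingers": 255},
  {"rx": -0.4, "ry": -5, "rz": 0, "dx": 0, "dy": 0, "dz": 0, "fingers": 255},
  {"rx": -0.4, "ry": -5, "rz": 0, "dx": 0, "dy": 0, "dz": 0, "fingers": 255},
  {"rx": -0.4, "ry": -5, "rz": 0, "dx": 0, "dy": 0, "dz": 0, "fingers": 255},
  {"rx": -0.4, "ry": -5, "rz": 0, "dx": 0, "dy": 0, "dz": 0, "fingers": 255},
  {"rx": -0.4, "ry": -5, "rz": 0, "dx": 0, "dy": 0, "dz": 0, "fingers": 255},
  {"rx": -0.4, "ry": -4.9, "rz": 0, "dx": 0, "dy": 0, "dz": 0, "fingers": 255},
])

```text
t: 45.8
eef_pos: [0.3992, 0.0474, 0.2704]
ee_rot: [0.036, 0.999, 0.0, 0.002]
ft_force: [-0.5, -0.3, -1.5]
width: 0.365
finger_force: 60.2
```

apply_moves([
  {"rx": 0, "ry": 0, "rz": 4.67, "dx": -0.0006, "dy": 0.0387, "dz": 0, "fingers": 255},
  {"rx": 0, "ry": 0, "rz": 4.67, "dx": -0.0006, "dy": 0.0387, "dz": 0, "fingers": 255},
  {"rx": 0, "ry": 0, "rz": 4.67, "dx": -0.0006, "dy": 0.0387, "dz": 0, "fingers": 255},
  {"rx": 0, "ry": 0, "rz": 4.67, "dx": -0.0006, "dy": 0.0387, "dz": 0, "fingers": 255},
  {"rx": 0, "ry": 0, "rz": 4.67, "dx": -0.0006, "dy": 0.0387, "dz": 0, "fingers": 255},
  {"rx": 0, "ry": 0, "rz": 4.67, "dx": -0.0006, "dy": 0.0387, "dz": 0, "fingers": 255},
  {"rx": 0, "ry": 0, "rz": 0, "dx": 0, "dy": 0, "dz": -0.045, "fingers": 255},
  {"rx": 0, "ry": 0, "rz": 0, "dx": 0, "dy": 0, "dz": -0.045, "fingers": 255},
  {"rx": 0, "ry": 0, "rz": 0, "dx": 0, "dy": 0, "dz": -0.045, "fingers": 255},
  {"rx": 0, "ry": 0, "rz": 0, "dx": 0, "dy": 0, "dz": -0.045, "fingers": 255},
  {"rx": 0, "ry": 0, "rz": 0, "dx": 0, "dy": 0, "dz": -0.03, "fingers": 255},
  {"rx": 0, "ry": 0, "rz": 0, "dx": 0, "dy": 0, "dz": 0, "fingers": 255},
])

```text
t: 47.0
eef_pos: [0.3938, 0.278, 0.057]
ee_rot: [-0.208, 0.978, -0.002, -0.003]
ft_force: [-1.3, -0.3, -1.4]
width: 0.363
finger_force: 60.0
```

apply_moves([
  {"rx": 0, "ry": 0, "rz": 0, "dx": 0, "dy": 0, "dz": 0, "fingers": 255},
  {"rx": 0, "ry": 0, "rz": 0, "dx": 0, "dy": 0, "dz": 0, "fingers": 255},
  {"rx": 0, "ry": 0, "rz": 0, "dx": 0, "dy": 0, "dz": 0, "fingers": 255},
])

```text
t: 47.3
eef_pos: [0.397, 0.2802, 0.0618]
ee_rot: [-0.207, 0.978, 0.001, 0.001]
ft_force: [-0.6, -0.0, -1.3]
width: 0.366
finger_force: 60.1
```

Down 0.051 to about 0.0108.

apply_moves([
  {"rx": 0, "ry": 0, "rz": 0, "dx": 0, "dy": 0, "dz": -0.025, "fingers": 255},
  {"rx": 0, "ry": 0, "rz": 0, "dx": 0, "dy": 0, "dz": -0.015, "fingers": 255},
  {"rx": 0, "ry": 0, "rz": 0, "dx": 0, "dy": 0, "dz": -0.007, "fingers": 255},
  {"rx": 0, "ry": 0, "rz": 0, "dx": 0, "dy": 0, "dz": -0.003, "fingers": 255},
  {"rx": 0, "ry": 0, "rz": 0, "dx": 0, "dy": 0, "dz": 0, "fingers": 255},
  {"rx": 0, "ry": 0, "rz": 0, "dx": 0, "dy": 0, "dz": 0, "fingers": 255},
  {"rx": 0, "ry": 0, "rz": 0, "dx": 0, "dy": 0, "dz": 0, "fingers": 255},
])

```text
t: 48.0
eef_pos: [0.3963, 0.2798, 0.0106]
ee_rot: [-0.207, 0.978, 0.0, 0.0]
ft_force: [0.3, -0.4, -1.6]
width: 0.366
finger_force: 60.2
```

apply_moves([
  {"rx": 0, "ry": 0, "rz": 0, "dx": 0, "dy": 0, "dz": 0, "fingers": 130},
  {"rx": 0, "ry": 0, "rz": 0, "dx": 0, "dy": 0, "dz": 0, "fingers": 70},
  {"rx": 0, "ry": 0, "rz": 0, "dx": 0, "dy": 0, "dz": 0, "fingers": 0},
  {"rx": 0, "ry": 0, "rz": 0, "dx": 0, "dy": 0, "dz": 0, "fingers": 0},
  {"rx": 0, "ry": 0, "rz": 0, "dx": 0, "dy": 0, "dz": 0, "fingers": 0},
  {"rx": 0, "ry": 0, "rz": 0, "dx": 0, "dy": 0, "dz": 0.03, "fingers": 0},
  {"rx": 0, "ry": 0, "rz": 0, "dx": 0, "dy": 0, "dz": 0.045, "fingers": 0},
  {"rx": 0, "ry": 0, "rz": 0, "dx": 0, "dy": 0, "dz": 0.045, "fingers": 0},
  {"rx": 0, "ry": 0, "rz": 0, "dx": 0, "dy": 0, "dz": 0.045, "fingers": 0},
  {"rx": 0, "ry": 0, "rz": 0, "dx": 0, "dy": 0, "dz": 0.04, "fingers": 0},
  {"rx": 0, "ry": 0, "rz": 0, "dx": -0.02, "dy": 0.03, "dz": 0.02, "fingers": 0},
  {"rx": 0, "ry": 0, "rz": 0, "dx": -0.02, "dy": 0.03, "dz": 0.02, "fingers": 0},
])

```text
t: 49.2
eef_pos: [0.3565, 0.3391, 0.2566]
ee_rot: [-0.205, 0.979, 0.0, 0.001]
ft_force: [0.3, 1.7, 0.1]
width: 0.999
finger_force: 0.0
```

apply_moves([
  {"rx": 0, "ry": 0, "rz": 0, "dx": -0.02, "dy": 0.045, "dz": 0.02, "fingers": 0},
  {"rx": 0, "ry": 0, "rz": 0, "dx": -0.02, "dy": 0.045, "dz": 0, "fingers": 0},
  {"rx": 0, "ry": 0, "rz": 0, "dx": -0.02, "dy": 0.045, "dz": 0, "fingers": 0},
  {"rx": 0, "ry": 0, "rz": 0, "dx": 0, "dy": 0, "dz": 0, "fingers": 0},
  {"rx": 0, "ry": 0, "rz": 0, "dx": 0, "dy": 0, "dz": 0, "fingers": 0},
  {"rx": 0, "ry": 0, "rz": 0, "dx": 0, "dy": 0, "dz": 0, "fingers": 0},
  {"rx": 0, "ry": 0, "rz": 0, "dx": 0, "dy": 0, "dz": 0, "fingers": 0},
])

```text
t: 49.9
eef_pos: [0.2985, 0.4701, 0.2736]
ee_rot: [-0.206, 0.979, -0.001, 0.0]
ft_force: [0.2, -0.7, -1.1]
width: 0.997
finger_force: 0.0
```

```bash
python3 - <<'E'
from h import *
s=eyes.snapshot("top"); cv2.imwrite("pics/f.png",cv2.resize(s["color"][130:330,200:460,::-1],None,fx=3,fy=3,interpolation=cv2.INTER_CUBIC)); lid(); print(manip.sense()["ft_force"],manip.sense()["t"])
E
```

```text
lid angle 370 [ 2.8  4.8 10.2]
lid angle 573 [ 2.9  5.3 16.3]
[ 0.24330689  0.06652815 -0.05939119] 50.0
```

View pics/f.png

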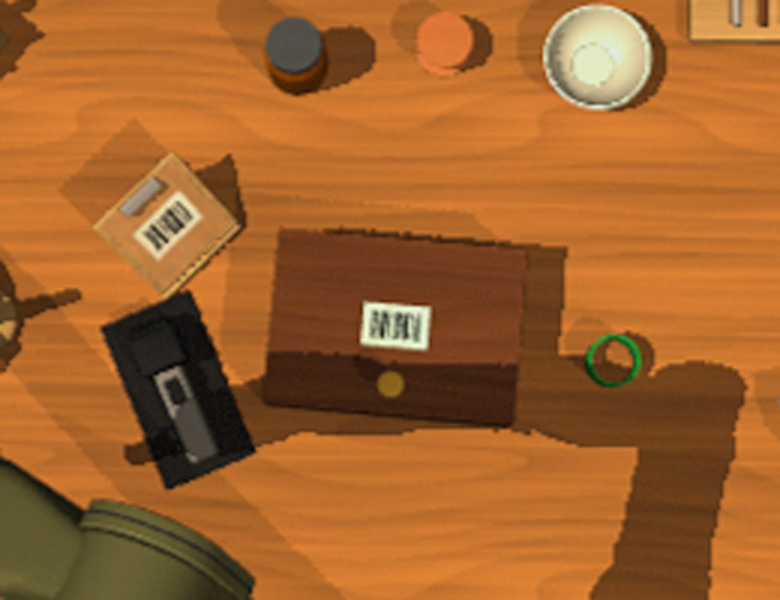

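The final view shows the lid shut, with its label at (395,326). The scanner lies straight on its pad at (178,400), and the rest of the bench in view is in place.

```bash
python3 -c "
from plant import order
print(order.hand_in())"
```

```text
the job is handed in; nothing more can be done
None
```

The job is handed in: ticket scanned, cuff, beaker and trinket in the shut case, lid label scanned and the scanner flat on the middle of its pad; the system gives no scan confirmation, so both scans rest on measured aim and hold times over a second.

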